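# Change over the crucibles on a vacuum filtration manifold

### The job

The vacuum is still on from the last run: first shut it off with the ball-valve lever. Then, with it shut, stand the used crucibles from the manifold's holders upright in the drying tray, set every fresh crucible from the bench in a holder of its own, and close the holders left over with rubber stoppers, one each, all of them upright and right down on their seats. When all four holders are filled, open the vacuum fully again; leave the flask and the wash bottle beside the valve standing where they are.

Things in the scene. Friction and masses are not known exactly. Their poses are not given: they have to be found in the camera images.
- manifold: Steel vacuum manifold, fixed: header tube 50 mm thick along its y axis (axis 62 mm up, y -175 to 170 mm), four black rubber crucible holders on top at y = -127.5, -42.5, 42.5, 127.5 mm, a gauge at y = -200 mm (90 mm high), the valve at y = 210 mm and its pipe, down to the bench at y = 288 mm. Origin: on the bench under mid-row, z up; -x faces the robot. Place and yaw vary.
- lever (a joint): Ball-valve lever, swings level about the stem. 0 = closed: square across the pipe, pointing along the manifold's -x (to the robot). 1.57 = fully open: in line with the pipe, pointing along +y, away from the holders. At q it points along (-cos q, sin q) in manifold x, y. Hard stops at both; 0.2 N m friction (3 N at the grip), stays where left. Starts open.
- stem (a point): Centre of the valve stem, on the lever's turning axis, at mid-thickness of the lever (116 mm above the bench). Axes as the manifold's.
- lever_grip (a point): Middle of the lever's blue grip sleeve, 75 mm from the stem. The sleeve reaches from 42 to 98 mm from the stem, is 18 mm wide and 11 mm thick (110 to 122 mm above the bench). The pipe under the open lever reaches up to 72 mm: 38 mm free under the sleeve.
- tray: Shallow open aluminium drying tray, fixed, 150 mm (x) by 130 mm (y), walls 18 mm high and 3 mm thick, floor 3 mm thick, empty at the start. Origin: centre of its underside, z up. Place and yaw vary.
- seat0 (a point): Centre of the flat seat in crucible holder 0 (counted from the gauge to the valve). The holder is 57 mm across, its bore 40.6 mm wide and 22 mm deep: seat 113 mm, rim 135 mm above the bench. A crucible or stopper that is home has its origin here. Axes as the manifold's.
- seat1 (a point): Centre of the flat seat in crucible holder 1 (counted from the gauge to the valve). The holder is 57 mm across, its bore 40.6 mm wide and 22 mm deep: seat 113 mm, rim 135 mm above the bench. A crucible or stopper that is home has its origin here. Axes as the manifold's.
- seat2 (a point): Centre of the flat seat in crucible holder 2 (counted from the gauge to the valve). The holder is 57 mm across, its bore 40.6 mm wide and 22 mm deep: seat 113 mm, rim 135 mm above the bench. A crucible or stopper that is home has its origin here. Axes as the manifold's.
- seat3 (a point): Centre of the flat seat in crucible holder 3 (counted from the gauge to the valve). The holder is 57 mm across, its bore 40.6 mm wide and 22 mm deep: seat 113 mm, rim 135 mm above the bench. A crucible or stopper that is home has its origin here. Axes as the manifold's.
- used0: White porcelain filter crucible, open cup 44 mm tall: foot 32 mm across, widening to 38 mm at 26 mm up, straight-sided above. 45 g. Origin: centre of its foot, z up. Used one, home in holder 0 at the start, its top 22 mm above the rim. One or two of the four used crucibles are present, the rest absent (None).
- used1: White porcelain filter crucible, open cup 44 mm tall: foot 32 mm across, widening to 38 mm at 26 mm up, straight-sided above. 45 g. Origin: centre of its foot, z up. Used one, home in holder 1 at the start, its top 22 mm above the rim. One or two of the four used crucibles are present, the rest absent (None).
- used2: White porcelain filter crucible, open cup 44 mm tall: foot 32 mm across, widening to 38 mm at 26 mm up, straight-sided above. 45 g. Origin: centre of its foot, z up. Used one, home in holder 2 at the start, its top 22 mm above the rim. One or two of the four used crucibles are present, the rest absent (None).
- used3: White porcelain filter crucible, open cup 44 mm tall: foot 32 mm across, widening to 38 mm at 26 mm up, straight-sided above. 45 g. Origin: centre of its foot, z up. Used one, home in holder 3 at the start, its top 22 mm above the rim. One or two of the four used crucibles are present, the rest absent (None).
- fresh0: White porcelain filter crucible, open cup 44 mm tall: foot 32 mm across, widening to 38 mm at 26 mm up, straight-sided above. 45 g. Origin: centre of its foot, z up. Fresh one, standing on the bench beyond the manifold at the start; same shape as the used ones. One to three fresh crucibles are present, the rest absent (None).
- fresh1: White porcelain filter crucible, open cup 44 mm tall: foot 32 mm across, widening to 38 mm at 26 mm up, straight-sided above. 45 g. Origin: centre of its foot, z up. Fresh one, standing on the bench beyond the manifold at the start; same shape as the used ones. One to three fresh crucibles are present, the rest absent (None).
- fresh2: White porcelain filter crucible, open cup 44 mm tall: foot 32 mm across, widening to 38 mm at 26 mm up, straight-sided above. 45 g. Origin: centre of its foot, z up. Fresh one, standing on the bench beyond the manifold at the start; same shape as the used ones. One to three fresh crucibles are present, the rest absent (None).
- stopper0: Brown solid rubber stopper, a tapered plug 36 mm tall, 32 mm across at the foot, 41 mm at the top, 45 g. Stands wide end up on the bench beyond the manifold at the start. Home in a holder its top is 14 mm above the rim. Origin: centre of its foot, z up. All three are always present.
- stopper1: Brown solid rubber stopper, a tapered plug 36 mm tall, 32 mm across at the foot, 41 mm at the top, 45 g. Stands wide end up on the bench beyond the manifold at the start. Home in a holder its top is 14 mm above the rim. Origin: centre of its foot, z up. All three are always present.
- stopper2: Brown solid rubber stopper, a tapered plug 36 mm tall, 32 mm across at the foot, 41 mm at the top, 45 g. Stands wide end up on the bench beyond the manifold at the start. Home in a holder its top is 14 mm above the rim. Origin: centre of its foot, z up. All three are always present.
- flask_b: Glass conical flask, 69 mm across the foot, 114 mm tall, standing beyond the valve end of the manifold, a bystander. Origin: centre of its foot.
- wash_bottle: White wash bottle with a bent spout, 72 mm across, 200 mm tall, standing beyond the valve end of the manifold, a bystander. Origin: centre of its foot.
Things that resemble listed ones, but are neither listed nor needed, are in the scene too. Of the things that look like the tray, take the one that is nearest to the robot's base at the start.

How it is judged:
By the outcome, as a careful person would: the job done as asked, in the order asked, and still so for the second after the job is handed in, with the robot touching nothing.
Of used0, used1, used2, used3 only 1 to 2 are there at a start; the rules pass over those that are not, and their reading is None.
Of fresh0, fresh1, fresh2 only 1 to 3 are there at a start; the rules pass over those that are not, and their reading is None.
At some moment in a run one of fresh0, fresh1, fresh2, stopper0, stopper1, stopper2 may be knocked a few centimetres aside while the robot is not near it.
It also fails if it takes over 200 s, if anything falls off the work surface, if the arm or the gripper's body presses on something with over 40 N, if the wrist force passes 120 N, or if a joint passes its speed limit or range.

### The arm

A 7-joint arm with a two-finger parallel gripper is mounted at the origin on the work surface. World frame = base frame: x ahead of the robot, y to its left, z up, the work surface at z = 0. Lengths are in m, angles in rad, forces in N, time in s.
With the tool pointing down it reaches from about 0.4 to 0.9 m from the base axis. Payload 5.5 kg.
Tool frame: the origin (TCP) lies at the very end of the fingers, on their centre line; the grasp point (between the pads) lies 19 mm behind it (tcp_to_grasp is the distance from the TCP to the grasp point, in m); z points along the fingers, y is the line along which they close (so a half turn about z gives the same grasp; the last joint's range is limited). The gripper opens to 92 mm and grips with 3 to 60 N. Pads are 19 mm wide; open, the fingers measure 130 mm over their backs; the gripper's body (75 mm by 190 mm) begins 47 mm behind the grasp point.
Start: joints at [1.418, 0.501, -0.427, 1.55, 0.221, 1.138, -0.21], TCP at [0.263, -0.595, 0.193] pointing down, gripper open.
Joint ranges: [-2.88, 2.88], [-0.31, 2.03], [-1.54, 1.56], [0.2, 2.42], [-1.41, 4.55], [0.19, 2.02], [-2.57, 2.57]. Speed limits (rad/s): [2.57, 2.57, 3.14, 3.14, 3.14, 3.14, 3.14].

### API

Orientations are given as a unit quaternion [w, x, y, z].
In Python, from plant import * gives the robot as it stands. The module is installed in compiled form; this text tells all that it offers.
- The arm moves only by the tool send_rows, never from a script. Its arguments are lists of equal length, an entry for each row: "delta_rot": the turn, a rotation vector about the tool's x, y, z in degrees, a list of three; "delta_pos": the shift along the tool's x, y, z in cm, a list of three; "grip": the opening in per cent of the stroke, from 0 (shut) to 100 (fully open). A call has exactly 5 rows; each row shifts and turns the commanded pose from where the row before left it, along the tool's axes as they then stand; what a row does not reach is not made up. A row lasts 1/10 s, in which the tool goes at most 50 mm and 8.59 degrees, less where a joint would pass 70% of its speed; a pose out of reach is approached as far as the arm can. A call with a gripper value outside its range is refused whole. The fingers move at their own pace and stop on an object; "squeeze" is the grip in N (left out, the last holds). Time passes only in rows, so rows that do not move let the fingers close, or fill a call up. It gives the time, the measured TCP pose, the force, the opening and the grip force at its end, in the units of the state.
- get_state(): the state, without advancing time (a new reading comes with each control period).
- grab_frame(name): name is "side" or "top"; returns a dict with "color" (400x640x3 uint8, blue, green, red), "intrinsics" (3x3 intrinsics, pixels), "k1" (the pictures are not rectified: a ray, as slopes to the right and down, at radius r is drawn at 1 + k1 r^2 times it, then the intrinsics apply), "T" (4x4, takes a point from camera to world coordinates). Camera axes: x right, y down, z forward; pixel columns grow to the right and rows downward; lengths in m; the calibration is good to about 2 mm. A picture is of the moment at which its call begins. There is no depth.
- finish_job(): hands the job in; it is judged then, once.
Trained networks look in the newest picture that a camera, given by its name, has taken for a name from the list of things; names that differ only in an ending like _2 or _b are one class to them, and where a whole thing is asked for, a point or a joint stands for the part that bears it (a point fixed in the world has none). Each returns a list of dicts, best first, with "score" (0 to 1); they miss things now and then, are a little off and sometimes report something else, mostly with a low value. They report only what shows in the picture. A call takes as long as a camera call. They do not tell look-alikes from the thing itself.
- find_in(camera, name): "centre" ([column, row] in pixels, amid what is visible of it).
- spot_point(camera, name): "centre" ([column, row] in pixels: a listed point, or the origin of a listed thing).
The state is a dict: "clock": time; "qpos": joint angles; "qd": joint speeds; "tau": joint torques, N m; "eef_pos": TCP position; "orientation": TCP orientation; "wrist_force": force on the tool from outside, world axes, zero at the start; "torque": the same for the moment, N m; "finger_gap": opening from 0.0 (shut) to 1.0 (fully open); "grip_force": force on a finger pad.
Only numpy, scipy, OpenCV 4.12 (cv2) and the standard library are available. Lean on these libraries where they do the work, as an engineer would, in place of code of your own. Each camera call takes 0.05 s, during which the arm holds its last target. There are 200 camera calls.

## Working session

There is one attempt and no reset: what is moved stays moved. The work goes in short steps, Python scripts to look and compute and a tool call to move; the robot and the scene stay as the last step left them, time stands still between calls to the robot, and variables do not carry over. Pictures are saved under pics/ and viewed, at most 14 in all, crops included, and the job is handed in when it is done.

Besides the shell and the picture viewer there is one more tool, called after "Call:" in YAML: its name, and indented under it one key for each argument. send_rows: Moves the arm, as the interface text tells. Its arguments: {"type":"object","properties":{"delta_rot":{"type":"array"},"delta_pos":{"type":"array"},"grip":{"type":"array"},"squeeze":{"type":"number"}},"required":["delta_rot","delta_pos","grip"]}

```bash
mkdir -p pics; ls
python3 - <<'E'
from plant import *
import cv2, numpy as np
for c in ("side","top"):
    f=grab_frame(c); cv2.imwrite(f"pics/{c}0.png",f["color"]); print(c,f["intrinsics"].tolist(),f["k1"],np.round(f["T"],4).tolist())
    for n in ["tray","used0","fresh0","stopper0","flask_b","wash_bottle","lever","manifold"]:
        print(n,[(np.round(d["centre"]).astype(int).tolist(),round(d["score"],2)) for d in find_in(c,n)])
    for n in ["stem","lever_grip","seat0","seat1","seat2","seat3","manifold","tray","used0","fresh0","stopper0"]:
        print("P",n,[(np.round(d["centre"],1).tolist(),round(d["score"],2)) for d in spot_point(c,n)])
print(get_state())
E
```

```text
pics
side [[371.76910956259803, 0.0, 323.03679063278105], [0.0, 371.76910956259803, 200.32628664532288], [0.0, 0.0, 1.0]] 0.019450747602981468 [[-0.9755, -0.1425, 0.1676, 0.365], [-0.2199, 0.618, -0.7548, 0.713], [0.004, -0.7732, -0.6341, 0.7308], [0.0, 0.0, 0.0, 1.0]]
tray [([367, 167], 0.98), ([377, 139], 0.58), ([331, 221], 0.33)]
used0 [([328, 220], 0.56)]
fresh0 [([248, 285], 0.8)]
stopper0 [([280, 215], 0.66), ([294, 195], 0.66), ([265, 258], 0.65)]
flask_b [([247, 380], 0.74)]
wash_bottle [([301, 379], 0.69)]
lever [([297, 302], 0.68)]
manifold [([322, 258], 0.6)]
P stem [([301.3, 281.4], 0.61)]
P lever_grip [([293.1, 314.5], 0.89), ([328.7, 232.7], 0.53)]
P seat0 [([316.2, 253.8], 0.86), ([347.9, 187.1], 0.7), ([337.9, 210.2], 0.69), ([328.1, 228.7], 0.67)]
P seat1 [([316.2, 253.8], 0.86), ([347.9, 187.1], 0.7), ([337.9, 210.2], 0.69), ([328.1, 228.7], 0.67)]
P seat2 [([316.2, 253.8], 0.86), ([347.9, 187.1], 0.7), ([337.9, 210.2], 0.69), ([328.1, 228.7], 0.67)]
P seat3 [([316.2, 253.8], 0.86), ([347.9, 187.1], 0.7), ([337.9, 210.2], 0.69), ([328.1, 228.7], 0.67)]
P manifold [
[... 1788 characters left out ...]
 2.0, 'qpos': array([ 1.41819428,  0.5008974 , -0.4269994 ,  1.55041321,  0.22079037,
        1.13830485, -0.21032146]), 'qd': array([-0.00075872,  0.00104714, -0.00183221, -0.00010435,  0.0022708 ,
       -0.00076103, -0.00048203]), 'tau': array([ 2.47731023e-04, -5.66435230e+01, -5.81081986e+00, -2.79496247e+01,
       -6.67709881e-02,  2.08805886e-02,  2.05691566e-05]), 'eef_pos': array([ 0.26258438, -0.59458963,  0.19322473]), 'orientation': array([-4.60401588e-06,  9.78465730e-01,  2.06409340e-01,  1.99098701e-05]), 'wrist_force': array([ 0.48019237,  0.2391112 , -0.14675774]), 'torque': array([ 0.03009921, -0.02232665,  0.04641423]), 'grip_force': 0.0, 'finger_gap': 0.9999143530574826}
```

View pics/top0.png

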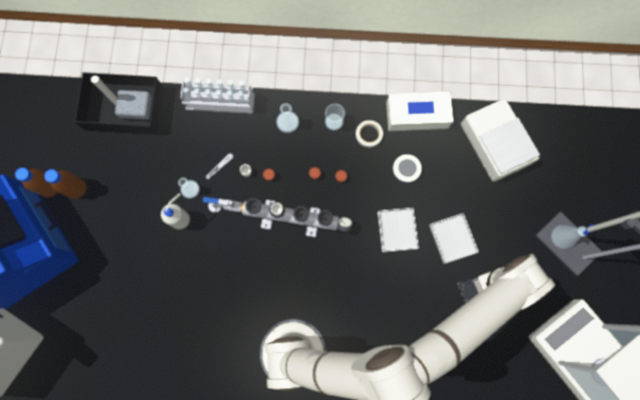

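View pics/side0.png

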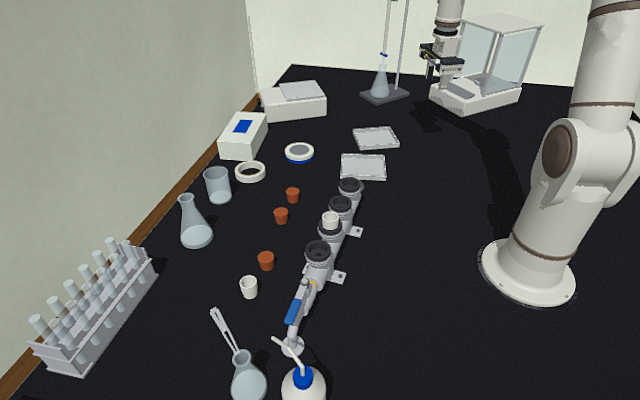

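The pictures show one used crucible in holder 2 (side 328,222), one fresh crucible (side 249,287), three stoppers (side 266,260; 280,215; 293,195), and two trays (side 363,166; 377,139). The lever is open. Next I'll fit the poses.

```bash
cat > h.py <<'E'
from plant import *
import cv2, numpy as np
from scipy.optimize import least_squares
CAL={"side":dict(K=np.array([[371.76910956,0,323.03679063],[0,371.76910956,200.32628665],[0,0,1]]),k1=0.01945075),
"top":dict(K=np.array([[516.71262685,0,313.97111823],[0,516.71262685,202.92315366],[0,0,1]]),k1=0.01811662)}
T={"side":[[-0.9755,-0.1425,0.1676,0.365],[-0.2199,0.618,-0.7548,0.713],[0.004,-0.7732,-0.6341,0.7308],[0,0,0,1]],
"top":[[0.0609,-0.9773,0.2031,0.1513],[-0.9981,-0.0591,0.0147,-0.0692],[-0.0024,-0.2036,-0.9791,1.9019],[0,0,0,1]]}
for c in CAL: CAL[c]["T"]=np.array(T[c])
def proj(c,P):
    C=CAL[c]; p=np.linalg.inv(C["T"])@np.r_[P,1]
    return cv2.projectPoints(p[:3].reshape(1,1,3),np.zeros(3),np.zeros(3),C["K"],np.array([C["k1"],0,0,0]))[0].ravel()
def onplane(c,px,z):
    C=CAL[c]; u=cv2.undistortPoints(np.array([[px]],float),C["K"],np.array([C["k1"],0,0,0])).ravel()
    d=C["T"][:3,:3]@np.r_[u,1]; o=C["T"][:3,3]; return (o+d*(z-o[2])/d[2])
def R2(a): return np.array([[np.cos(a),-np.sin(a)],[np.sin(a),np.cos(a)]])
def man(m,p): return np.r_[m[:2]+R2(m[2])@np.array(p[:2]),p[2]]
def tool_delta(dw):
    "world shift (m) -> tool axes in cm"
    from scipy.spatial.transform import Rotation as R
    q=get_state()["orientation"]; r=R.from_quat(np.r_[q[1:],q[0]])
    return np.round(r.inv().apply(dw)*100,2)
E
python3 - <<'E'
from h import *
obs=[("side",(316.2,253.8),(0,.1275,.113)),("side",(328.1,228.7),(0,.0425,.113)),("side",(337.9,210.2),(0,-.0425,.113)),("side",(347.9,187.1),(0,-.1275,.113)),
("top",(250.2,207.2),(0,.1275,.113)),("top",(275.9,213.7),(0,.0425,.113)),("top",(302.7,212.8),(0,-.0425,.113)),("top",(325.5,216),(0,-.1275,.113)),
("side",(301.3,281.4),(0,.21,.116)),("side",(293.1,314.5),(0,.285,.116)),("top",(210.5,200.3),(0,.285,.116))]
def res(m): return np.concatenate([(proj(c,man(m,p))-px)*(1 if c=="side" else .7) for c,px,p in obs])
s=least_squares(res,[.5,0,0],loss="soft_l1"); m=s.x; print(m,np.round(res(m).reshape(-1,2),1).tolist())
for n,p in dict(s0=(0,-.1275,.113),s1=(0,-.0425,.113),s2=(0,.0425,.113),s3=(0,.1275,.113),stem=(0,.21,.116),gripO=(0,.285,.116),gripC=(-.075,.21,.116)).items(): print(n,man(m,p).round(4))
for n,px,px2,z in [("fresh",(248,285),(244,170),.022),("stA",(265,258),(268,175),.018),("stB",(280,215),(316,172),.018),("stC",(294,195),(341,176),.018),("tray1",(363,166.5),(399,229),.01),("tray2",(377,139),(453,238),.01),("flask",(247,390),(188,187),.03),("wash",(301,389),(174,214),.1)]:
    print(n,onplane("side",px,z).round(3),onplane("top",px2,z).round(3))
f=grab_frame("side")["color"]; cv2.imwrite("pics/side1.png",cv2.resize(f[120:360,200:440],(800,600) if 0 else (600,600),interpolation=cv2.INTER_CUBIC))
print(np.round(get_state()["orientation"],3))
E
```

```text
[ 0.48775721  0.04015086 -0.08324633] [[1.2, 1.2], [0.4, 0.9], [0.2, -2.5], [-1.4, 1.3], [2.9, -0.8], [1.5, -3.0], [-0.5, 0.0], [0.2, 0.2], [3.6, 1.3], [-1.5, -1.5], [-0.2, -0.5]]
s0 [ 0.4772 -0.0869  0.113 ]
s1 [ 0.4842 -0.0022  0.113 ]
s2 [0.4913 0.0825 0.113 ]
s3 [0.4984 0.1672 0.113 ]
stem [0.5052 0.2494 0.116 ]
gripO [0.5115 0.3242 0.116 ]
gripC [0.4305 0.2557 0.116 ]
fresh [0.655 0.215 0.022] [0.652 0.23  0.022]
stA [0.646 0.123 0.018] [0.639 0.138 0.018]
stB [ 0.66  -0.043  0.018] [ 0.661 -0.041  0.018]
stC [ 0.646 -0.141  0.018] [ 0.652 -0.136  0.018]
tray1 [ 0.462 -0.355  0.01 ] [ 0.464 -0.361  0.01 ]
tray2 [ 0.436 -0.552  0.01 ] [ 0.443 -0.56   0.01 ]
flask [0.565 0.442 0.03 ] [0.572 0.431 0.03 ]
wash [0.459 0.448 0.1  ] [0.455 0.45  0.1  ]
[0.    0.978 0.206 0.   ]
```

View pics/side1.png

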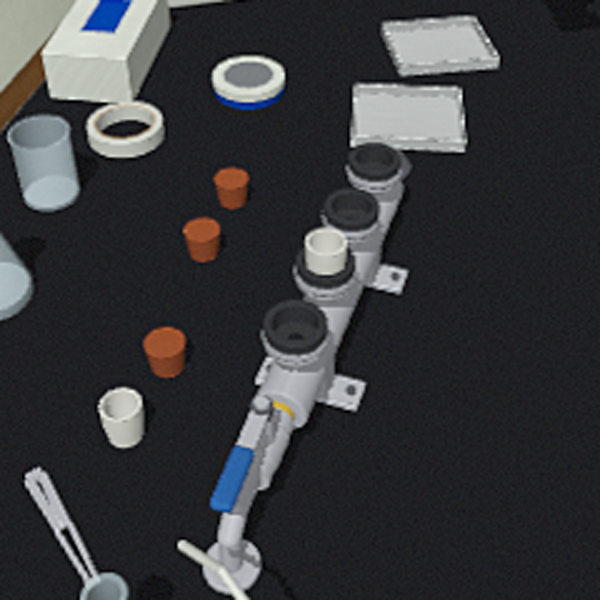

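Crop (2.5× scale, offset 200,120): the used crucible is in the third holder (crop 326,240) and the other holders are empty. Holder rims are at crop (296,327), (326,272), (351,211) and (376,162), and the blue sleeve is at (234,478). I'll refit with these points.

Run:
```python
from h import *
f=lambda x,y:(x/2.5+200,y/2.5+120)
obs=[("side",f(296,327),(0,.1275,.135)),("side",f(326,240),(0,.0425,.157)),("side",f(351,211),(0,-.0425,.135)),("side",f(376,162),(0,-.1275,.135)),
("side",f(234,478),(0,.28,.122)),("top",(250.2,207.2),(0,.1275,.113)),("top",(302.7,212.8),(0,-.0425,.113)),("top",(325.5,216),(0,-.1275,.113)),("top",(275.9,211),(0,.0425,.113))]
def res(m): return np.concatenate([(proj(c,man(m,p))-px)*(1 if c=="side" else .4) for c,px,p in obs])
s=least_squares(res,[.5,0,0],loss="soft_l1"); m=s.x; print(m,np.round(res(m).reshape(-1,2),1).tolist())
for n,p in dict(s0=(0,-.1275,.113),s1=(0,-.0425,.113),s2=(0,.0425,.113),s3=(0,.1275,.113),stem=(0,.21,.116),grip60=(0,.27,.116)).items(): print(n,man(m,p).round(4))
for n,px,z in [("fresh",(122,401),.044),("A",(165,340),.036),("B",(202,229),.036),("C",(231,177),.036),("spout",(181,544),.19),("spout",(181,544),.15)]: print(n,onplane("side",f(*px),z).round(4))
print("spout top",onplane("top",(183,199),.17).round(3))
```

```text
[ 0.48145142  0.04587633 -0.09558185] [[0.5, -0.5], [0.3, 1.9], [0.2, -1.6], [-1.0, -1.2], [-0.6, 0.5], [1.0, 0.0], [-1.0, 0.7], [-0.6, 0.9], [0.2, -0.0]]
s0 [ 0.4693 -0.081   0.113 ]
s1 [0.4774 0.0036 0.113 ]
s2 [0.4855 0.0882 0.113 ]
s3 [0.4936 0.1728 0.113 ]
stem [0.5015 0.2549 0.116 ]
grip60 [0.5072 0.3146 0.116 ]
fresh [0.6491 0.2174 0.044 ]
A [0.6389 0.1309 0.036 ]
B [ 0.6544 -0.0379  0.036 ]
C [ 0.6495 -0.1377  0.036 ]
spout [0.5107 0.4204 0.19  ]
spout [0.5214 0.3987 0.15  ]
spout top [0.497 0.406 0.17 ]
```

Call:
send_rows:
  delta_rot:
    - [0,0,-8]
    - [0,0,-8]
    - [0,0,-8]
    - [0,0,-8]
    - [0,0,-8]
  delta_pos:
    - [0,0,-3]
    - [0,0,-3]
    - [0,0,-2]
    - [0,0,-2]
    - [0,0,0]
  grip: [100,100,100,100,60]
  squeeze: 20

```text
clock: 2.55
eef_pos: [0.2636, -0.5961, 0.297]
orientation: [0.003, 0.847, 0.531, -0.0]
wrist_force: [0.7, -0.3, 0.3]
finger_gap: 0.957
grip_force: 0.0
```

Call:
send_rows:
  delta_rot:
    - [0,0,-8]
    - [0,0,-8]
    - [0,0,-5.4]
    - [0,0,0]
    - [0,0,0]
  delta_pos:
    - [0,0,0]
    - [0,0,0]
    - [0,0,0]
    - [0,0,0]
    - [0,0,0]
  grip: [60,60,60,60,60]

```text
clock: 3.05
eef_pos: [0.2625, -0.5946, 0.2932]
orientation: [-0.0, 0.737, 0.676, 0.0]
wrist_force: [0.2, -0.3, -0.7]
finger_gap: 0.602
grip_force: 0.0
```

```bash
cat > ov.py <<'E'
from h import *
def overlay(img,circs,box,k,out,cam="side"):
    x0,y0,x1,y1=box; im=cv2.resize(img[y0:y1,x0:x1],None,fx=k,fy=k,interpolation=cv2.INTER_CUBIC)
    for (P,r) in circs:
        pts=np.array([proj(cam,np.array(P)+[r*np.cos(t),r*np.sin(t),0]) for t in np.linspace(0,6.28,60)])
        pts=((pts-[x0,y0]+.5)*k-.5).round().astype(int); cv2.polylines(im,[pts.reshape(-1,1,2)],True,(0,255,0),1)
    cv2.imwrite(out,im)
E
python3 - <<'E'
from ov import *
m=[0.48145142,0.04587633,-0.09558185]
c=[(man(m,(0,y,.135)),.0285) for y in (-.1275,-.0425,.0425,.1275)]+[(man(m,(0,.0425,.157)),.019)]
c+=[(man(m,(0,y,.122)),.009) for y in (.261,.299)]
c+=[((.6491,.2174,.044),.019),((.6389,.1309,.036),.0205),((.6544,-.0379,.036),.0205),((.6495,-.1377,.036),.0205)]
overlay(grab_frame("side")["color"],c,(235,170,375,325),3.8,"pics/ov1.png")
E
```

```text
(no output)
```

View pics/ov1.png

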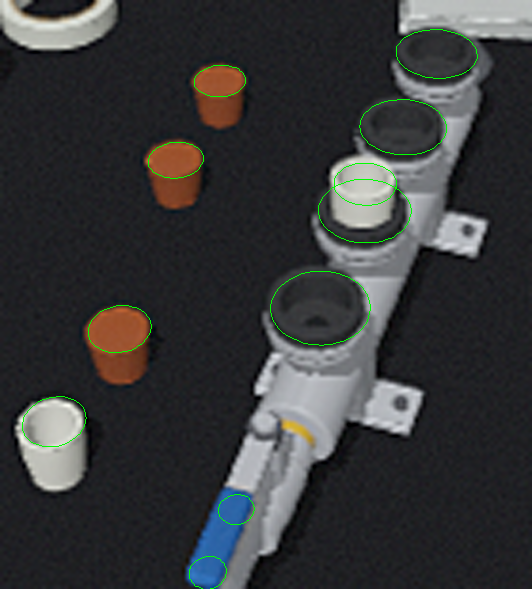

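Call:
send_rows:
  delta_rot:
    - [0,0,0]
    - [0,0,0]
    - [0,0,0]
    - [0,0,0]
    - [0,0,0]
  delta_pos:
    - [3,2,0]
    - [3.5,2,0]
    - [3.5,2,0]
    - [3.5,2,0]
    - [3.5,2,0]
  grip: [60,60,60,60,60]

```text
clock: 3.6
eef_pos: [0.3772, -0.4321, 0.2935]
orientation: [0.0, 0.737, 0.676, -0.0]
wrist_force: [0.3, -0.1, -0.1]
finger_gap: 0.599
grip_force: 0.0
```

Call:
send_rows:
  delta_rot:
    - [0,0,0]
    - [0,0,0]
    - [0,0,0]
    - [0,0,0]
    - [0,0,0]
  delta_pos:
    - [4,2,0]
    - [4,2,0]
    - [4,2,0]
    - [4,0.6,0]
    - [4,0,0]
  grip: [60,60,60,60,60]

```text
clock: 4.1
eef_pos: [0.46, -0.2374, 0.2934]
orientation: [0.0, 0.736, 0.677, 0.001]
wrist_force: [0.6, 0.6, -0.5]
finger_gap: 0.599
grip_force: 0.0
```

Call:
send_rows:
  delta_rot:
    - [0,0,0]
    - [0,0,0]
    - [0,0,0]
    - [0,0,0]
    - [0,0,0]
  delta_pos:
    - [4,0,0]
    - [4,0,0]
    - [4,0,0]
    - [4,0,0]
    - [4,0,0]
  grip: [60,60,60,60,60]

```text
clock: 4.6
eef_pos: [0.4754, -0.0388, 0.2936]
orientation: [0.001, 0.737, 0.676, -0.0]
wrist_force: [0.9, -0.3, 0.5]
finger_gap: 0.604
grip_force: 0.0
```

Call:
send_rows:
  delta_rot:
    - [0,0,0]
    - [0,0,0]
    - [0,0,0]
    - [0,0,0]
    - [0,0,0]
  delta_pos:
    - [4,0,0]
    - [4,0,0]
    - [4,0,0]
    - [4,0,0]
    - [4,0,0]
  grip: [60,60,60,60,60]

```text
clock: 5.1
eef_pos: [0.4922, 0.1603, 0.2935]
orientation: [0.001, 0.737, 0.676, 0.0]
wrist_force: [-0.3, -0.6, 0.2]
finger_gap: 0.601
grip_force: 0.0
```

Call:
send_rows:
  delta_rot:
    - [0,0,0]
    - [0,0,0]
    - [0,0,0]
    - [0,0,0]
    - [0,0,0]
  delta_pos:
    - [3.5,0,0]
    - [3.5,0,0]
    - [2.5,0,0]
    - [0,0,0]
    - [0,0,0]
  grip: [60,60,60,60,60]

```text
clock: 5.6
eef_pos: [0.4996, 0.254, 0.2931]
orientation: [0.0, 0.736, 0.677, -0.0]
wrist_force: [-0.2, -1.0, -0.4]
finger_gap: 0.602
grip_force: 0.0
```

Call:
send_rows:
  delta_rot:
    - [0,0,0.6]
    - [0,0,0]
    - [0,0,0]
    - [0,0,0]
    - [0,0,0]
  delta_pos:
    - [3.3,0.2,0]
    - [3.25,0.2,0]
    - [0,0,4.5]
    - [0,0,4.5]
    - [0,0,4.5]
  grip: [60,60,60,60,60]

```text
clock: 6.1
eef_pos: [0.5109, 0.3165, 0.157]
orientation: [0.001, 0.741, 0.672, 0.0]
wrist_force: [0.4, -0.7, -0.6]
finger_gap: 0.598
grip_force: 0.0
```

Run:
```python
from ov import *
m=[0.483,0.0455,-0.0956]
s=get_state(); p=s["eef_pos"]; print(p)
c=[(man(m,(0,y,.135)),.0285) for y in (.0425,.1275)]
c+=[(man(m,(0,y,.122)),.009) for y in (.261,.299)]+[(p,.005)]
overlay(grab_frame("side")["color"],c,(235,200,375,355),3.8,"pics/ov2.png")
```

```text
[0.51091913 0.31651077 0.15699949]
```

View pics/ov2.png

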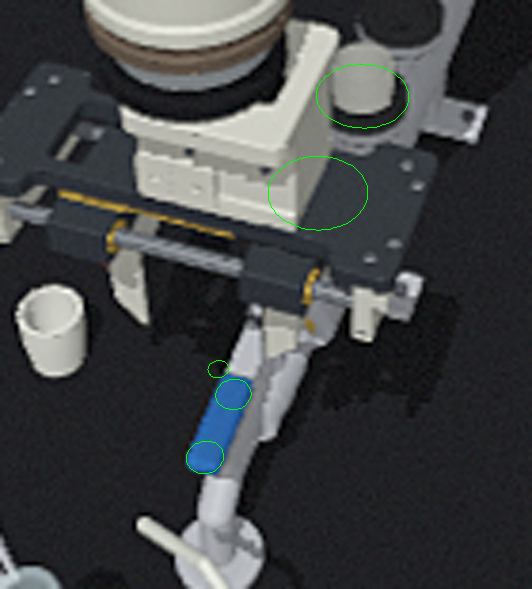

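The gripper straddles the blue sleeve (crop 220,425), with the light finger parts at (135,290) and (288,330). The sleeve overlay fits. I'll go down and grip.

Call:
send_rows:
  delta_rot:
    - [0,0,0]
    - [0,0,0]
    - [0,0,0]
    - [0,0,0]
    - [0,0,0]
  delta_pos:
    - [0,-0.15,2]
    - [0,0,2]
    - [0,0,1]
    - [0,0,0.9]
    - [0,0,0]
  grip: [60,60,60,60,60]

```text
clock: 6.65
eef_pos: [0.5085, 0.3176, 0.099]
orientation: [0.0, 0.74, 0.673, -0.0]
wrist_force: [-0.1, 0.6, 0.1]
finger_gap: 0.598
grip_force: 0.0
```

Call:
send_rows:
  delta_rot:
    - [0,0,0]
    - [0,0,0]
    - [0,0,0]
    - [0,0,0]
    - [0,0,0]
  delta_pos:
    - [0,0,0]
    - [0,0,0]
    - [0,0,0]
    - [0,0,0]
    - [0,0,0]
  grip: [15,10,10,10,10]

```text
clock: 7.15
eef_pos: [0.5084, 0.3187, 0.0995]
orientation: [0.0, 0.739, 0.673, 0.0]
wrist_force: [0.8, 0.2, 1.2]
finger_gap: 0.214
grip_force: 0.0
```

Call:
send_rows:
  delta_rot:
    - [0,0,0]
    - [0,0,0]
    - [0,0,-4]
    - [0,0,-8]
    - [0,0,-8]
  delta_pos:
    - [0,0,0]
    - [0,0,0]
    - [-0.02,-0.45,0]
    - [-0.06,-0.9,0]
    - [-0.06,-0.9,0]
  grip: [10,10,10,10,10]

```text
clock: 7.65
eef_pos: [0.4857, 0.317, 0.0993]
orientation: [0.0, 0.609, 0.793, 0.0]
wrist_force: [0.7, -0.7, 0.1]
finger_gap: 0.097
grip_force: 0.0
```

Run:
```python
from h import *
s=get_state(); print(s["eef_pos"]-[.503,.2545,0],s["qpos"].round(2),s["wrist_force"].round(1),s["torque"].round(2))
```

```text
[-0.01733701  0.0625384   0.09930052] [ 0.09  0.66 -0.97  1.8   0.64  1.03 -0.88] [ 0.7 -0.7  0.1] [ 0.03 -0.07  0.06]
```

Run:
```python
from ov import *
m=[0.483,0.0455,-0.0956]
s=get_state(); p=s["eef_pos"]
overlay(grab_frame("side")["color"],[(p,.005)]+[(man(m,(0,y,.122)),.009) for y in (.261,.299)],(235,200,375,355),3.8,"pics/ov3.png")
```

```text
(no output)
```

View pics/ov3.png

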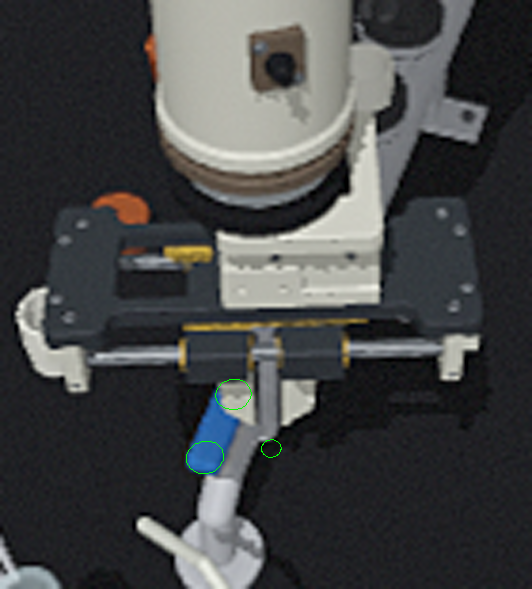

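Run:
```python
from h import *
a=grab_frame("side")["color"][270:345,270:345]; b=grab_frame("top")["color"][170:245,190:265]
cv2.imwrite("pics/z4.png",np.hstack([cv2.resize(x,(400,400),interpolation=cv2.INTER_CUBIC) for x in (a,b)]))
print(get_state()["eef_pos"],get_state()["finger_gap"],proj("top",get_state()["eef_pos"]))
```

```text
[0.48558105 0.31681532 0.09913211] 0.09798230628950998 [212.52093442 207.85804916]
```

View pics/z4.png

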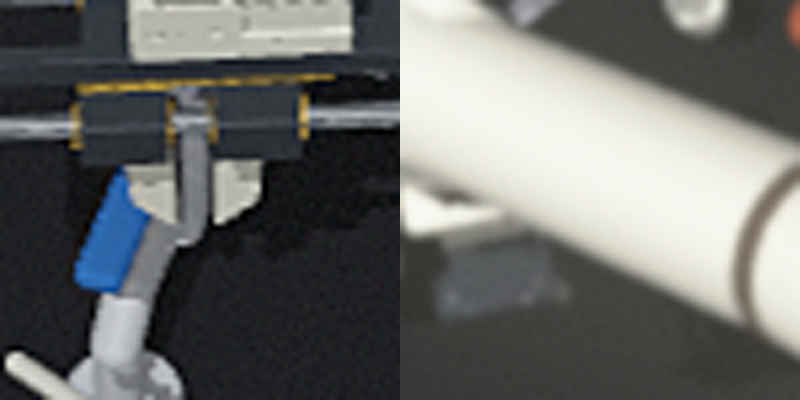

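Run:
```python
from h import *
now=grab_frame("side")["color"]; old=cv2.imread("pics/side0.png")
for n,im in (("old",old),("now",now)):
    h=cv2.cvtColor(im,cv2.COLOR_BGR2HSV); mk=cv2.inRange(h,(100,120,60),(125,255,255)); mk[:285]=0; mk[340:]=0; mk[:,:270]=0; mk[:,330:]=0
    ys,xs=np.nonzero(mk); print(n,len(xs),xs.mean(),ys.mean(),xs.min(),xs.max(),ys.min(),ys.max())
print(proj("side",(.2626,-.5946,.1932)))
a=np.array([0.4,.3,.1])
e=cv2.resize(old[30:105,400:475],(500,500),interpolation=cv2.INTER_CUBIC); p=(proj("side",(.2626,-.5946,.1932))-[400,30])*500/75; cv2.circle(e,tuple(int(v) for v in p),4,(0,255,0),-1)
cv2.imwrite("pics/z5.png",e)
```

```text
old 256 292.0234375 311.3125 284 300 298 324
now 175 290.24 314.85714285714283 284 297 287 324
[432.69093236  92.8443894 ]
```

View pics/z5.png

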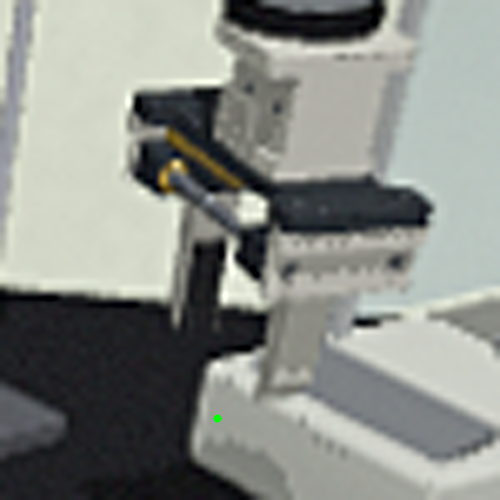

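The fingers closed to the commanded 10% without meeting the lever, and the lever hasn't moved. The tips look higher in the picture than the TCP reading says. I'll back up and grip again, lower and with the fingers closing fully.

Call:
send_rows:
  delta_rot:
    - [0,0,0]
    - [0,0,8]
    - [0,0,8]
    - [0,0,4.4]
    - [0,0,0]
  delta_pos:
    - [0,0,-4]
    - [0,0,-2]
    - [0,0,0]
    - [0,0,0]
    - [0,0,0]
  grip: [60,60,60,60,60]

```text
clock: 8.35
eef_pos: [0.4868, 0.3169, 0.1598]
orientation: [0.001, 0.743, 0.669, 0.001]
wrist_force: [-0.6, -0.5, -0.7]
finger_gap: 0.487
grip_force: 0.0
```

Call:
send_rows:
  delta_rot:
    - [0,0,0]
    - [0,0,0]
    - [0,0,0]
    - [0,0,0]
    - [0,0,0]
  delta_pos:
    - [0.38,2.37,0]
    - [0,0,0]
    - [0,0,3]
    - [0,0,2.5]
    - [0,0,1.5]
  grip: [60,60,60,60,60]

```text
clock: 8.85
eef_pos: [0.5088, 0.3173, 0.0871]
orientation: [-0.0, 0.742, 0.671, -0.001]
wrist_force: [-0.5, -0.2, 0.2]
finger_gap: 0.6
grip_force: 0.0
```

Run:
```python
from h import *
s=get_state(); p=s["eef_pos"]; print(p,s["wrist_force"],np.array(grab_frame("side")["T"]).round(4).tolist())
out=[]
for c in ("side","top"):
    q=proj(c,p); x,y=int(q[0]),int(q[1]); im=grab_frame(c)["color"][y-40:y+40,x-40:x+40]; im=cv2.resize(im,(400,400),interpolation=cv2.INTER_CUBIC); cv2.circle(im,(200,200),3,(0,255,0),-1); out.append(im)
cv2.imwrite("pics/z6.png",np.hstack(out))
```

```text
[0.50882349 0.31730186 0.08707437] [-0.47242519 -0.24858443  0.22020596] [[-0.9755, -0.1425, 0.1676, 0.365], [-0.2199, 0.618, -0.7548, 0.713], [0.004, -0.7732, -0.6341, 0.7308], [0.0, 0.0, 0.0, 1.0]]
```

View pics/z6.png

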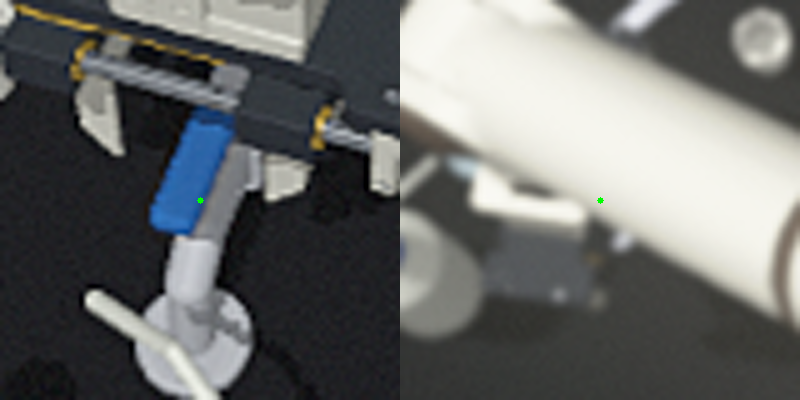

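Run:
```python
from h import *
from scipy.spatial.transform import Rotation as R
def tips(p,q,half,org,k,dz=0):
    r=R.from_quat(np.r_[q[1:],q[0]])
    for s in (1,-1):
        for d in (half,half+.019):
            for w in (-.0095,.0095):
                P=p+r.apply([w,s*d,-dz]); print(s,round(d,3),w,((proj("side",P)-org)*k).round(0),end="; ")
        print()
p5=np.array([.2626,-.5946,.1932]);q5=np.array([0,.97847,.20641,0])
tips(p5,q5,.046,np.array([400,30]),6.667); tips(p5,q5,.046,np.array([400,30]),6.667,.02)
s=get_state();p=s["eef_pos"];g=proj("side",p).astype(int)-40;print(g)
tips(p,s["orientation"],.0275,g,5); tips(p,s["orientation"],.0275,g,5,.02)
```

```text
1 0.046 -0.0095 [199. 383.]; 1 0.046 0.0095 [166. 386.]; 1 0.065 -0.0095 [185. 370.]; 1 0.065 0.0095 [152. 372.]; 
-1 0.046 -0.0095 [273. 454.]; -1 0.046 0.0095 [238. 457.]; -1 0.065 -0.0095 [289. 469.]; -1 0.065 0.0095 [254. 472.]; 
1 0.046 -0.0095 [206. 347.]; 1 0.046 0.0095 [173. 350.]; 1 0.065 -0.0095 [192. 334.]; 1 0.065 0.0095 [159. 336.]; 
-1 0.046 -0.0095 [281. 416.]; -1 0.046 0.0095 [246. 419.]; -1 0.065 -0.0095 [297. 432.]; -1 0.065 0.0095 [262. 435.]; 
[254 278]
1 0.028 -0.0095 [146. 165.]; 1 0.028 0.0095 [127. 205.]; 1 0.046 -0.0095 [103. 152.]; 1 0.046 0.0095 [ 83. 191.]; 
-1 0.028 -0.0095 [276. 203.]; -1 0.028 0.0095 [259. 245.]; -1 0.046 -0.0095 [322. 217.]; -1 0.046 0.0095 [305. 259.]; 
1 0.028 -0.0095 [143. 135.]; 1 0.028 0.0095 [123. 175.]; 1 0.046 -0.0095 [ 99. 122.]; 1 0.046 0.0095 [ 78. 161.]; 
-1 0.028 -0.0095 [275. 173.]; -1 0.028 0.0095 [257. 215.]; -1 0.046 -0.0095 [321. 187.]; -1 0.046 0.0095 [305. 229.];
```

Call:
send_rows:
  delta_rot:
    - [0,0,0]
    - [0,0,0]
    - [0,0,0]
    - [0,0,0]
    - [0,0,0]
  delta_pos:
    - [0,0,0]
    - [0,0,0]
    - [0,0,0]
    - [0,0,0]
    - [0,0,0]
  grip: [10,0,0,0,0]

```text
clock: 9.5
eef_pos: [0.5101, 0.3183, 0.0896]
orientation: [0.0, 0.742, 0.671, 0.0]
wrist_force: [-0.2, 0.2, -1.5]
finger_gap: 0.215
grip_force: 0.0
```

Call:
send_rows:
  delta_rot:
    - [0,0,0]
    - [0,0,0]
    - [0,0,0]
    - [0,0,0]
    - [0,0,0]
  delta_pos:
    - [0,0,0]
    - [0,0,0]
    - [0,0,0]
    - [0,0,0]
    - [0,0,0]
  grip: [0,0,0,0,0]

```text
clock: 10.0
eef_pos: [0.5098, 0.3182, 0.0892]
orientation: [0.0, 0.742, 0.671, -0.0]
wrist_force: [-0.2, 0.1, -0.0]
finger_gap: 0.011
grip_force: 0.0
```

The fingers closed completely, with nothing between them, at a reported z of 0.089. Comparing projected and seen tips in both pictures puts the real tips about 34 mm above the reported TCP. I'll open and go lower.

Call:
send_rows:
  delta_rot:
    - [0,0,0]
    - [0,0,0]
    - [0,0,0]
    - [0,0,0]
    - [0,0,0]
  delta_pos:
    - [0,0,0]
    - [0,0,0]
    - [0,0,0]
    - [0,0,0]
    - [0,0,0]
  grip: [60,60,60,60,60]

```text
clock: 10.5
eef_pos: [0.5099, 0.3182, 0.0892]
orientation: [0.0, 0.742, 0.671, 0.0]
wrist_force: [0.2, 0.3, 1.1]
finger_gap: 0.388
grip_force: 0.0
```

Call:
send_rows:
  delta_rot:
    - [0,0,0]
    - [0,0,0]
    - [0,0,0]
    - [0,0,0]
    - [0,0,0]
  delta_pos:
    - [0,0,0]
    - [0,0,0.7]
    - [0,0,0.7]
    - [0,0,0.7]
    - [0,0,0.4]
  grip: [60,60,60,60,60]

```text
clock: 11.0
eef_pos: [0.5093, 0.3177, 0.063]
orientation: [-0.0, 0.742, 0.671, -0.001]
wrist_force: [0.7, -1.3, 0.5]
finger_gap: 0.601
grip_force: 0.0
```

Call:
send_rows:
  delta_rot:
    - [0,0,0]
    - [0,0,0]
    - [0,0,0]
    - [0,0,0]
    - [0,0,0]
  delta_pos:
    - [0,0,0]
    - [0,0,0]
    - [0,0,0]
    - [0,0,0]
    - [0,0,0]
  grip: [0,0,0,0,0]

```text
clock: 11.5
eef_pos: [0.5101, 0.3183, 0.0645]
orientation: [0.0, 0.742, 0.671, 0.0]
wrist_force: [0.1, 0.7, 0.7]
finger_gap: 0.215
grip_force: 0.0
```

Call:
send_rows:
  delta_rot:
    - [0,0,0]
    - [0,0,0]
    - [0,0,0]
    - [0,0,0]
    - [0,0,0]
  delta_pos:
    - [0,0,0]
    - [0,0,0]
    - [0,0,0]
    - [0,0,0]
    - [0,0,0]
  grip: [0,0,0,0,0]

```text
clock: 12.0
eef_pos: [0.5101, 0.3183, 0.0644]
orientation: [0.0, 0.742, 0.671, 0.0]
wrist_force: [1.4, -0.2, 2.5]
finger_gap: 0.194
grip_force: 19.9
```

The lever is gripped: gap 0.194 (18 mm) and 20 N. Now I'll swing it shut.

Call:
send_rows:
  delta_rot:
    - [0,0,-4]
    - [0,0,-8]
    - [0,0,-8]
    - [0,0,-8]
    - [0,0,-8]
  delta_pos:
    - [-0.02,-0.45,0]
    - [-0.06,-0.9,0]
    - [-0.06,-0.9,0]
    - [-0.06,-0.9,0]
    - [-0.06,-0.9,0]
  grip: [0,0,0,0,0]

```text
clock: 12.5
eef_pos: [0.4717, 0.3091, 0.0644]
orientation: [0.001, 0.497, 0.868, 0.0]
wrist_force: [2.2, -2.8, 0.8]
finger_gap: 0.195
grip_force: 20.0
```

Run:
```python
from h import *
s=get_state(); d=s["eef_pos"]-[.503,.2545,0]; print(d,np.hypot(*d[:2]),np.degrees(np.arctan2(d[1],d[0])),s["qpos"].round(2),s["wrist_force"].round(1),s["torque"].round(2),2*np.degrees(np.arctan2(s["orientation"][2],s["orientation"][1])))
```

```text
[-0.03126013  0.05455985  0.06442465] 0.06288062485049628 119.81060090193357 [ 0.11  0.72 -1.01  1.86  0.73  0.99 -0.69] [ 2.2 -2.8  0.8] [-0.49 -0.63 -0.23] 120.43955214640151
```

Call:
send_rows:
  delta_rot:
    - [0,0,-8]
    - [0,0,-8]
    - [0,0,-8]
    - [0,0,-8]
    - [0,0,-8]
  delta_pos:
    - [-0.06,-0.9,0]
    - [-0.06,-0.9,0]
    - [-0.06,-0.9,0]
    - [-0.06,-0.9,0]
    - [-0.06,-0.9,0]
  grip: [0,0,0,0,0]

```text
clock: 13.0
eef_pos: [0.4427, 0.2749, 0.0644]
orientation: [0.0, 0.17, 0.985, -0.001]
wrist_force: [1.1, -2.1, 2.2]
finger_gap: 0.197
grip_force: 20.2
```

Call:
send_rows:
  delta_rot:
    - [0,0,-8]
    - [0,0,-6]
    - [0,0,-2]
    - [0,0,0]
    - [0,0,0]
  delta_pos:
    - [-0.06,-0.9,0]
    - [-0.04,-0.67,0]
    - [0,-0.25,0]
    - [0,0,0]
    - [0,0,0]
  grip: [0,0,0,0,0]

```text
clock: 13.5
eef_pos: [0.439, 0.2583, 0.0644]
orientation: [0.0, 0.034, 0.999, 0.0]
wrist_force: [-0.1, 1.1, 0.9]
finger_gap: 0.193
grip_force: 20.4
```

Run:
```python
from h import *
s=get_state(); d=s["eef_pos"]-[.503,.2545,0]; print(d,np.hypot(*d[:2]),np.degrees(np.arctan2(d[1],d[0])),s["qpos"].round(2),s["wrist_force"].round(1),s["torque"].round(2),2*np.degrees(np.arctan2(s["orientation"][2],s["orientation"][1])))
```

```text
[-0.06401014  0.00382865  0.06438129] 0.06412454331645928 176.57703796321803 [ 0.33  0.78 -1.24  1.99  0.88  1.05  0.18] [-0.1  1.1  0.9] [ 0.32 -0.24 -0.42] 176.101236391225
```

Call:
send_rows:
  delta_rot:
    - [0,0,-2]
    - [0,0,-2]
    - [0,0,0]
    - [0,0,0]
    - [0,0,0]
  delta_pos:
    - [0,-0.22,0]
    - [0,-0.22,0]
    - [0,0,0]
    - [0,0,0]
    - [0,0,0]
  grip: [0,0,0,0,0]

```text
clock: 14.0
eef_pos: [0.4397, 0.2584, 0.0647]
orientation: [0.001, -0.002, 1.0, 0.004]
wrist_force: [4.5, 11.7, -10.4]
finger_gap: 0.204
grip_force: 21.0
```

Run:
```python
from h import *
s=get_state(); d=s["eef_pos"]-[.503,.2545,0]; print(d,np.degrees(np.arctan2(d[1],d[0])),s["wrist_force"].round(1),s["torque"].round(2),2*np.degrees(np.arctan2(s["orientation"][2],s["orientation"][1])))
```

```text
[-0.0633442   0.00387297  0.06468829] 176.5011937161746 [  4.5  11.7 -10.4] [ 2.58 -1.17 -0.53] 180.23074939796297
```

The lever is at its closed stop: 12 N of reaction, and the position no longer changes. Releasing and lifting.

Call:
send_rows:
  delta_rot:
    - [0,0,0]
    - [0,0,0]
    - [0,0,0]
    - [0,0,0]
    - [0,0,0]
  delta_pos:
    - [0,0.2,0]
    - [0,0,0]
    - [0,0,0]
    - [0,0,0]
    - [0,0,0]
  grip: [50,50,50,50,50]

```text
clock: 14.5
eef_pos: [0.4383, 0.2553, 0.0641]
orientation: [-0.0, -0.002, 1.0, -0.0]
wrist_force: [-0.2, -0.4, 0.5]
finger_gap: 0.497
grip_force: 0.0
```

Call:
send_rows:
  delta_rot:
    - [0,0,0]
    - [0,0,0]
    - [0,0,0]
    - [0,0,0]
    - [0,0,8]
  delta_pos:
    - [0,0,-3]
    - [0,0,-5]
    - [0,0,-5]
    - [0,0,-5]
    - [0,0,0]
  grip: [50,70,70,70,70]

```text
clock: 15.0
eef_pos: [0.4405, 0.259, 0.2502]
orientation: [0.003, 0.068, 0.998, 0.003]
wrist_force: [0.4, 0.7, -1.0]
finger_gap: 0.698
grip_force: 0.0
```

Call:
send_rows:
  delta_rot:
    - [0,0,8]
    - [0,0,8]
    - [0,0,8]
    - [0,0,8]
    - [0,0,8]
  delta_pos:
    - [0,0,0]
    - [0,0,0]
    - [0,0,0]
    - [0,0,0]
    - [0,0,0]
  grip: [70,70,70,70,70]

```text
clock: 15.5
eef_pos: [0.4382, 0.2554, 0.2442]
orientation: [0.0, 0.408, 0.913, -0.0]
wrist_force: [-0.4, 0.2, 1.0]
finger_gap: 0.701
grip_force: 0.0
```

Call:
send_rows:
  delta_rot:
    - [0,0,8]
    - [0,0,8]
    - [0,0,8]
    - [0,0,8]
    - [0,0,8]
  delta_pos:
    - [0,0,0]
    - [0,0,0]
    - [0,0,0]
    - [0,0,0]
    - [0,0,0]
  grip: [70,70,70,70,70]

```text
clock: 16.0
eef_pos: [0.4382, 0.2554, 0.2442]
orientation: [0.0, 0.695, 0.719, -0.0]
wrist_force: [-0.6, -0.5, 0.4]
finger_gap: 0.7
grip_force: 0.0
```

Call:
send_rows:
  delta_rot:
    - [0,0,8]
    - [0,0,0]
    - [0,0,0]
    - [0,0,0]
    - [0,0,0]
  delta_pos:
    - [0,0,0]
    - [0,0,0]
    - [0,0,0]
    - [0,0,0]
    - [0,0,0]
  grip: [70,70,70,70,70]

```text
clock: 16.5
eef_pos: [0.4384, 0.2557, 0.2441]
orientation: [-0.0, 0.741, 0.671, -0.0]
wrist_force: [0.7, -0.2, 0.1]
finger_gap: 0.7
grip_force: 0.0
```

```bash
cat > go.py <<'E'
import sys
from h import *
s=get_state(); p=s["eef_pos"]; q=s["orientation"]
print(p.round(4),"a",round(2*np.degrees(np.arctan2(q[2],q[1])),2),"q",s["qpos"].round(2),"F",s["wrist_force"].round(1))
for a in sys.argv[1:]:
    print(a,tool_delta(np.array(eval(a))-p))
E
python3 go.py "(.4875,.087,.25)"
python3 - <<'E'
from h import *
f=grab_frame("side")["color"]; cv2.imwrite("pics/side2.png",cv2.resize(f[150:350,220:400],None,fx=3.3,fy=3,interpolation=cv2.INTER_CUBIC))
E
```

```text
[0.4384 0.2557 0.2441] a 84.32 q [ 0.33  0.33 -1.1   1.83  0.32  1.18 -0.97] F [ 0.7 -0.2  0.1]
(.4875,.087,.25) [-16.3    6.56  -0.59]
```

View pics/side2.png

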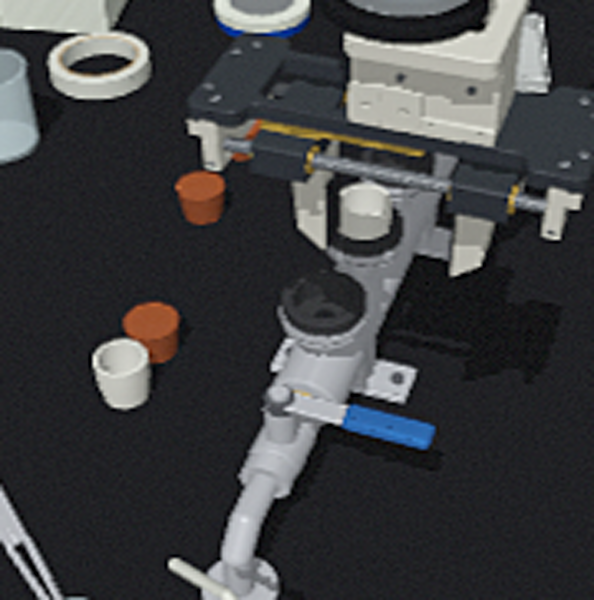

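The lever now points towards the robot (crop 390,425), so the vacuum is closed. One stopper has been nudged to just behind the fresh crucible (crop 152,330). The used crucible is still in holder 2 (crop 365,210), so I'll pick that up next.

Call:
send_rows:
  delta_rot:
    - [0,0,0]
    - [0,0,0]
    - [0,0,0]
    - [0,0,0]
    - [0,0,0]
  delta_pos:
    - [-4,1.6,0]
    - [-4.3,1.7,0]
    - [-4,1.6,0]
    - [-4,1.66,0]
    - [0,0,0]
  grip: [70,70,70,70,70]

```text
clock: 17.05
eef_pos: [0.4892, 0.0793, 0.2435]
orientation: [0.001, 0.745, 0.667, -0.001]
wrist_force: [-1.2, 1.1, 0.1]
finger_gap: 0.698
grip_force: 0.0
```

Call:
send_rows:
  delta_rot:
    - [0,0,0]
    - [0,0,0]
    - [0,0,0]
    - [0,0,0]
    - [0,0,0]
  delta_pos:
    - [0,0,4]
    - [0,0,4]
    - [0,0,2]
    - [0,0,0]
    - [0,0,0]
  grip: [70,70,70,70,70]

```text
clock: 17.55
eef_pos: [0.4875, 0.0878, 0.1447]
orientation: [-0.0, 0.741, 0.671, 0.0]
wrist_force: [0.7, -0.4, 1.3]
finger_gap: 0.7
grip_force: 0.0
```

```bash
python3 go.py "(.4875,.087,.105)"
python3 - <<'E'
from ov import *
m=[0.483,0.0455,-0.0956]
s=get_state(); p=s["eef_pos"]+[0,0,.034]
overlay(grab_frame("side")["color"],[(p,.004)]+[(man(m,(0,y,.135)),.0285) for y in (.0425,.1275)]+[(man(m,(0,.0425,.157)),.019)],(260,160,400,290),4.2,"pics/ov7.png")
E
```

```text
[0.4875 0.0878 0.1447] a 84.29 q [ 0.58  0.42 -0.99  1.97  0.42  0.98 -0.71] F [ 0.7 -0.4  1.3]
(.4875,.087,.105) [-0.08  0.01  3.97]
```

View pics/ov7.png

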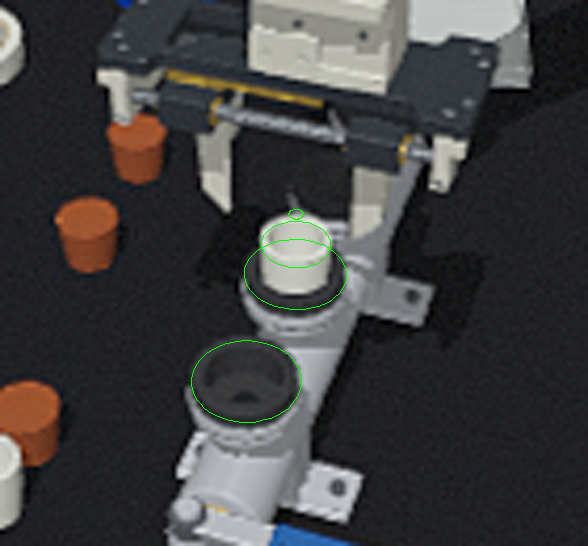

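The crucible (crop 295,237) lies midway between the fingertips (225,208 and 367,235). Descend and close.

Call:
send_rows:
  delta_rot:
    - [0,0,0]
    - [0,0,0]
    - [0,0,0]
    - [0,0,0]
    - [0,0,0]
  delta_pos:
    - [-0.2,0,2]
    - [0,0,1.2]
    - [0,0,0.8]
    - [0,0,0]
    - [0,0,0]
  grip: [70,70,70,70,35]

```text
clock: 18.1
eef_pos: [0.4874, 0.0853, 0.1047]
orientation: [0.0, 0.742, 0.671, 0.0]
wrist_force: [-0.1, 0.7, 0.6]
finger_gap: 0.649
grip_force: 0.0
```

Call:
send_rows:
  delta_rot:
    - [0,0,0]
    - [0,0,0]
    - [0,0,0]
    - [0,0,0]
    - [0,0,0]
  delta_pos:
    - [0,0,0]
    - [0,0,0]
    - [0,0,0]
    - [0,0,0]
    - [0,0,0]
  grip: [25,25,25,25,25]

```text
clock: 18.6
eef_pos: [0.4875, 0.085, 0.1046]
orientation: [0.0, 0.742, 0.671, 0.0]
wrist_force: [0.3, -0.5, 2.4]
finger_gap: 0.404
grip_force: 20.0
```

Call:
send_rows:
  delta_rot:
    - [0,0,0]
    - [0,0,0]
    - [0,0,0]
    - [0,0,0]
    - [0,0,0]
  delta_pos:
    - [0,0,-0.5]
    - [0,0,-1.5]
    - [0,0,-2.5]
    - [0,0,-3]
    - [0,0,0]
  grip: [25,25,25,25,25]

```text
clock: 19.1
eef_pos: [0.4899, 0.0862, 0.1836]
orientation: [0.002, 0.742, 0.671, 0.003]
wrist_force: [-0.5, 0.2, -0.7]
finger_gap: 0.405
grip_force: 20.0
```

```bash
python3 go.py "(.463,-.357,.18)"
python3 - <<'E'
from h import *
f=grab_frame("side")["color"]; cv2.imwrite("pics/side3.png",cv2.resize(f[110:320,220:420],None,fx=2.85,fy=2.85,interpolation=cv2.INTER_CUBIC))
for c in ("side",):
  for n in ("fresh0","stopper0","tray"):
    print(n,[(np.round(d["centre"],1).tolist(),round(d["score"],2)) for d in spot_point(c,n)])
E
```

```text
[0.4899 0.0862 0.1836] a 84.25 q [ 0.63  0.36 -1.03  1.93  0.36  1.04 -0.66] F [-0.5  0.2 -0.7]
(.463,-.357,.18) [-44.37   1.76   0.32]
fresh0 [([256.1, 280.8], 0.9)]
stopper0 [([282.0, 221.2], 0.6), ([268.4, 266.0], 0.57), ([292.1, 200.5], 0.49), ([325.9, 204.7], 0.47)]
tray [([362.7, 165.1], 0.61), ([376.7, 139.4], 0.6), ([291.8, 201.0], 0.46)]
```

View pics/side3.png

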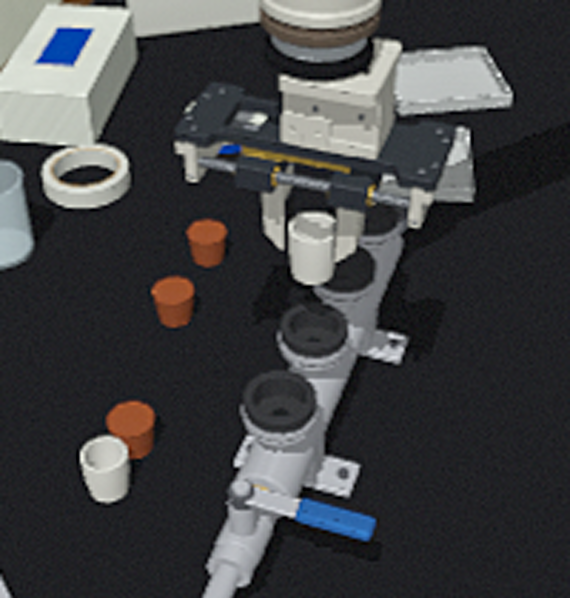

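The used crucible is held upright (crop 313,248), and holders 2 and 3 are empty. The fresh crucible is the one that moved; it is now at side px (256,281). Over to the tray.

Call:
send_rows:
  delta_rot:
    - [0,0,0]
    - [0,0,0]
    - [0,0,0]
    - [0,0,0]
    - [0,0,0]
  delta_pos:
    - [-2,0.2,0]
    - [-4,0.2,0]
    - [-4,0.2,0]
    - [-4,0.2,0]
    - [-4,0.2,0]
  grip: [25,25,25,25,25]

```text
clock: 19.8
eef_pos: [0.4778, -0.0965, 0.1784]
orientation: [-0.001, 0.742, 0.671, -0.0]
wrist_force: [0.3, 0.3, -0.1]
finger_gap: 0.405
grip_force: 20.0
```

Call:
send_rows:
  delta_rot:
    - [0,0,0]
    - [0,0,0]
    - [0,0,0]
    - [0,0,0]
    - [0,0,0]
  delta_pos:
    - [-4,0.2,0]
    - [-4,0.2,0]
    - [-4,0.2,0]
    - [-4,0.2,0]
    - [-4,0,0]
  grip: [25,25,25,25,25]

```text
clock: 20.3
eef_pos: [0.4659, -0.2961, 0.1781]
orientation: [-0.001, 0.742, 0.671, -0.0]
wrist_force: [0.3, 0.5, 0.9]
finger_gap: 0.41
grip_force: 20.0
```

Call:
send_rows:
  delta_rot:
    - [0,0,0]
    - [0,0,0]
    - [0,0,0]
    - [0,0,0]
    - [0,0,0]
  delta_pos:
    - [-4,0,0]
    - [-2.4,0,0]
    - [0,0,4]
    - [0,0,4]
    - [0,0,4]
  grip: [25,25,25,25,25]

```text
clock: 20.8
eef_pos: [0.4594, -0.3584, 0.0568]
orientation: [-0.001, 0.742, 0.67, -0.0]
wrist_force: [0.1, -1.1, -1.4]
finger_gap: 0.405
grip_force: 20.0
```

```bash
python3 go.py "(.463,-.357,-.004)"
python3 - <<'E'
from ov import *
s=get_state(); p=s["eef_pos"]; 
overlay(grab_frame("side")["color"],[(p+[0,0,.0084],.016),((p[0],p[1],.003),.016)],(310,100,430,200),5,"pics/ov8.png")
E
```

```text
[ 0.4594 -0.3584  0.0568] a 84.18 q [ 1.2   0.65 -0.78  1.82  0.57  0.91  0.06] F [ 0.1 -1.1 -1.4]
(.463,-.357,-.004) [0.17 0.35 6.08]
```

View pics/ov8.png

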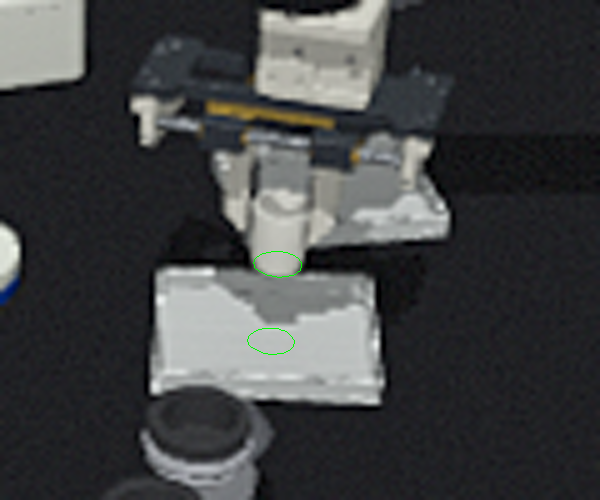

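The predicted foot circle matches the crucible, and the drop point is near the tray's middle. Lowering.

Call:
send_rows:
  delta_rot:
    - [0,0,0]
    - [0,0,0]
    - [0,0,0]
    - [0,0,0]
    - [0,0,0]
  delta_pos:
    - [0,0.2,3]
    - [0,0,2]
    - [0,0,0.6]
    - [0,0,0.3]
    - [0,0,0]
  grip: [25,25,25,25,25]

```text
clock: 21.35
eef_pos: [0.4627, -0.3588, 0.0008]
orientation: [0.0, 0.742, 0.671, 0.0]
wrist_force: [-0.3, -0.2, -1.4]
finger_gap: 0.404
grip_force: 20.0
```

Call:
send_rows:
  delta_rot:
    - [0,0,0]
    - [0,0,0]
    - [0,0,0]
    - [0,0,0]
    - [0,0,0]
  delta_pos:
    - [0,0,0.15]
    - [0,0,0.1]
    - [0,0,0]
    - [0,0,0]
    - [0,0,0]
  grip: [25,25,25,25,25]

```text
clock: 21.85
eef_pos: [0.4624, -0.3589, -0.002]
orientation: [0.0, 0.742, 0.671, -0.0]
wrist_force: [-0.4, 0.7, -1.2]
finger_gap: 0.408
grip_force: 20.0
```

Call:
send_rows:
  delta_rot:
    - [0,0,0]
    - [0,0,0]
    - [0,0,0]
    - [0,0,0]
    - [0,0,0]
  delta_pos:
    - [0,0,0.15]
    - [0,0,0.15]
    - [0,0,0.1]
    - [0,0,0]
    - [0,0,0]
  grip: [25,25,25,25,25]

```text
clock: 22.35
eef_pos: [0.4624, -0.3589, -0.0054]
orientation: [0.0, 0.742, 0.671, -0.0]
wrist_force: [-3.6, 0.5, 8.4]
finger_gap: 0.402
grip_force: 20.0
```

Contact at the predicted height (8 N). Release, lift, and look.

Call:
send_rows:
  delta_rot:
    - [0,0,0]
    - [0,0,0]
    - [0,0,0]
    - [0,0,0]
    - [0,0,0]
  delta_pos:
    - [0,0,-0.1]
    - [0,0,0]
    - [0,0,0]
    - [0,0,0]
    - [0,0,0]
  grip: [60,70,70,70,70]

```text
clock: 22.85
eef_pos: [0.4623, -0.3587, -0.0054]
orientation: [-0.0, 0.742, 0.671, 0.0]
wrist_force: [0.0, -0.5, -0.1]
finger_gap: 0.695
grip_force: 0.0
```

Call:
send_rows:
  delta_rot:
    - [0,0,0]
    - [0,0,0]
    - [0,0,0]
    - [0,0,0]
    - [0,0,0]
  delta_pos:
    - [0,0,-2]
    - [0,0,-5]
    - [0,0,-5]
    - [0,0,-5]
    - [0,0,0]
  grip: [70,70,70,70,70]

```text
clock: 23.35
eef_pos: [0.4671, -0.3607, 0.1721]
orientation: [0.006, 0.742, 0.671, 0.001]
wrist_force: [0.7, -0.7, -0.7]
finger_gap: 0.7
grip_force: 0.0
```

```bash
cat > fit.py <<'E'
from h import *
m0=[0.483,0.0455,-0.0956]
# refine manifold by dark-rim edges; objects by colour blobs
f=grab_frame("side")["color"]; cv2.imwrite("pics/raw.png",f)
g=cv2.GaussianBlur(cv2.cvtColor(f,cv2.COLOR_BGR2GRAY).astype(float),(0,0),.8)
hsv=cv2.cvtColor(f,cv2.COLOR_BGR2HSV)
def blobs(mask,name,h,r):
    n,l,st,c=cv2.connectedComponentsWithStats(mask)
    for i in range(1,n):
        if 60<st[i,4]<900 and 225<c[i][0]<310 and 170<c[i][1]<310:
            # model: silhouette bbox of the tapered solid; fit x,y
            x,y,w,hh=st[i][:4]
            def bb(P):
                pts=np.array([proj("side",(P[0]+rr*np.cos(t),P[1]+rr*np.sin(t),z)) for z,rr in ((0,.016),(h,r)) for t in np.linspace(0,6.28,24)])
                return np.r_[pts.min(0),pts.max(0)]
            tgt=np.array([x-.5,y-.5,x+w-.5,y+hh-.5])
            s=least_squares(lambda P:bb(P)-tgt,onplane("side",c[i],h/2)[:2])
            print(name,c[i].round(1),st[i,4],s.x.round(4),"res",s.fun.round(1))
blobs(cv2.inRange(hsv,(3,110,50),(18,255,255)),"stopper",.036,.0205)
blobs(cv2.inRange(hsv,(0,0,130),(180,70,255)),"white",.044,.019)
E
python3 fit.py
python3 - <<'E'
from ov import *
m=[0.483,0.0455,-0.0956]
f=cv2.imread("pics/raw.png")
overlay(f,[(man(m,(0,y,.135)),r) for y in (-.1275,-.0425,.0425,.1275) for r in (.0285,.0203)],(235,120,400,320),3,"pics/ov9.png")
E
```

```text
stopper [292.3 194.3] 197 [ 0.6505 -0.1372] res [ 0.8  0.3 -0.8 -0.2]
stopper [280.6 215. ] 223 [ 0.6569 -0.0386] res [ 0.3  0.1 -0.3 -0.1]
stopper [266.3 259.1] 260 [0.6402 0.1307] res [ 0.7  0.3 -0.7 -0.2]
white [256.5 273.6] 313 [0.6461 0.1806] res [ 0.2 -0.1 -0.2  0.1]
```

View pics/ov9.png

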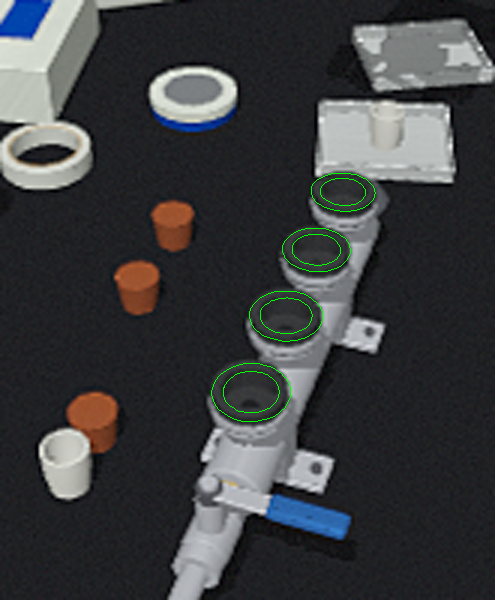

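The used crucible stands upright in the near tray (crop 387,125), and the rim overlays fit all four holders. Next is the fresh crucible at (0.646, 0.181).

Call:
send_rows:
  delta_rot:
    - [0,0,0]
    - [0,0,0]
    - [0,0,0]
    - [0,0,0]
    - [0,0,0]
  delta_pos:
    - [4,0.9,0]
    - [4,0.9,0]
    - [4,0.9,0]
    - [4,0.9,0]
    - [4,0.9,0]
  grip: [70,70,70,70,70]

```text
clock: 23.9
eef_pos: [0.5264, -0.1629, 0.1634]
orientation: [-0.001, 0.742, 0.67, -0.001]
wrist_force: [1.1, -0.6, -0.5]
finger_gap: 0.7
grip_force: 0.0
```

Call:
send_rows:
  delta_rot:
    - [0,0,0]
    - [0,0,0]
    - [0,0,0]
    - [0,0,0]
    - [0,0,0]
  delta_pos:
    - [4,0.9,0]
    - [4,0.9,0]
    - [4,0.9,0]
    - [4,0.9,0]
    - [4,0.9,0]
  grip: [70,70,70,70,70]

```text
clock: 24.4
eef_pos: [0.5915, 0.0313, 0.1632]
orientation: [-0.001, 0.742, 0.671, -0.001]
wrist_force: [0.2, 0.6, 0.3]
finger_gap: 0.697
grip_force: 0.0
```

Call:
send_rows:
  delta_rot:
    - [0,0,0]
    - [0,0,0]
    - [0,0,0]
    - [0,0,0]
    - [0,0,0]
  delta_pos:
    - [4,0.9,0]
    - [4,0.9,0]
    - [4,0.9,0]
    - [3.5,0.7,0]
    - [0,0,0]
  grip: [70,70,70,70,70]

```text
clock: 24.9
eef_pos: [0.6398, 0.1887, 0.1634]
orientation: [-0.002, 0.739, 0.674, 0.001]
wrist_force: [-0.7, 1.1, -0.2]
finger_gap: 0.701
grip_force: 0.0
```

```bash
python3 go.py "(.646,.181,-.009)"; python3 fit.py
```

```text
[0.6398 0.1887 0.1634] a 84.7 q [ 0.24  0.68 -0.86  1.52  0.53  1.19 -0.8 ] F [-0.7  1.1 -0.2]
(.646,.181,-.009) [-0.78  0.73 17.23]
stopper [295.1 196. ] 92 [ 0.6425 -0.1369] res [-1.7 -0.3  1.7  0.2]
stopper [282.8 218.1] 109 [ 0.6529 -0.0354] res [-0.7 -1.   0.7  0.9]
stopper [266.3 259.2] 259 [0.6402 0.1307] res [ 0.7  0.3 -0.7 -0.2]
white [226.6 211.2] 119 [ 0.8075 -0.0135] res [-1.9  1.3  1.9 -1.3]
white [276.  211.6] 90 [ 0.6732 -0.0447] res [-0.2 -2.8  0.2  2.6]
white [264.2 221.9] 102 [0.6882 0.0021] res [-3.  -2.1  3.1  1.9]
white [256.5 273.6] 316 [0.6461 0.1806] res [ 0.2 -0.1 -0.2  0.1]
```

Call:
send_rows:
  delta_rot:
    - [0,0,0]
    - [0,0,0]
    - [0,0,0]
    - [0,0,0]
    - [0,0,0]
  delta_pos:
    - [-0.6,0.6,0]
    - [0,0,4]
    - [0,0,4]
    - [0,0,2]
    - [0,0,0]
  grip: [80,80,80,80,80]

```text
clock: 25.45
eef_pos: [0.6447, 0.1707, 0.0608]
orientation: [-0.001, 0.743, 0.67, -0.003]
wrist_force: [0.8, -0.8, 0.9]
finger_gap: 0.799
grip_force: 0.0
```

```bash
python3 go.py "(.646,.181,-.009)"
```

```text
[0.6447 0.1707 0.0608] a 84.09 q [ 0.22  0.79 -0.79  1.59  0.62  1.04 -0.85] F [ 0.8 -0.8  0.9]
(.646,.181,-.009) [1.06 0.07 6.98]
```

Call:
send_rows:
  delta_rot:
    - [0,0,0]
    - [0,0,0]
    - [0,0,0]
    - [0,0,0]
    - [0,0,0]
  delta_pos:
    - [0.95,0,0]
    - [0,0,2]
    - [0,0,0]
    - [0,0,0]
    - [0,0,0]
  grip: [80,80,80,80,80]

```text
clock: 25.95
eef_pos: [0.6485, 0.184, 0.0457]
orientation: [0.0, 0.742, 0.671, 0.001]
wrist_force: [0.6, -0.5, 0.2]
finger_gap: 0.799
grip_force: 0.0
```

```bash
python3 go.py "(.646,.181,-.009)"
```

```text
[0.6485 0.184  0.0457] a 84.23 q [ 0.2   0.81 -0.78  1.58  0.64  1.02 -0.87] F [ 0.6 -0.5  0.2]
(.646,.181,-.009) [-0.33 -0.22  5.47]
```

Call:
send_rows:
  delta_rot:
    - [0,0,0]
    - [0,0,0]
    - [0,0,0]
    - [0,0,0]
    - [0,0,0]
  delta_pos:
    - [-0.3,-0.2,2]
    - [0,0,2]
    - [0,0,1]
    - [0,0,0.4]
    - [0,0,0]
  grip: [80,80,80,80,80]

```text
clock: 26.45
eef_pos: [0.6452, 0.1811, -0.01]
orientation: [-0.0, 0.742, 0.671, -0.0]
wrist_force: [0.0, -0.5, 0.6]
finger_gap: 0.803
grip_force: 0.0
```

Call:
send_rows:
  delta_rot:
    - [0,0,0]
    - [0,0,0]
    - [0,0,0]
    - [0,0,0]
    - [0,0,0]
  delta_pos:
    - [0,0,0]
    - [0,0,0]
    - [0,0,0]
    - [0,0,0]
    - [0,0,0]
  grip: [80,50,30,25,25]

```text
clock: 26.95
eef_pos: [0.6458, 0.181, -0.009]
orientation: [0.0, 0.742, 0.671, 0.0]
wrist_force: [-0.2, 0.0, 0.2]
finger_gap: 0.501
grip_force: 0.0
```

Call:
send_rows:
  delta_rot:
    - [0,0,0]
    - [0,0,0]
    - [0,0,0]
    - [0,0,0]
    - [0,0,0]
  delta_pos:
    - [0,0,0]
    - [0,0,0]
    - [0,0,0]
    - [0,0,0]
    - [0,0,0]
  grip: [25,25,25,25,25]

```text
clock: 27.45
eef_pos: [0.6456, 0.181, -0.0091]
orientation: [0.0, 0.742, 0.671, 0.0]
wrist_force: [-0.1, -1.1, 2.0]
finger_gap: 0.402
grip_force: 20.0
```

Call:
send_rows:
  delta_rot:
    - [0,0,0]
    - [0,0,0]
    - [0,0,0]
    - [0,0,0]
    - [0,0,0]
  delta_pos:
    - [0,0,-2]
    - [0,0,-5]
    - [0,0,-5]
    - [0,0,-5.4]
    - [0,0,0]
  grip: [25,25,25,25,25]

```text
clock: 27.95
eef_pos: [0.6502, 0.1844, 0.1709]
orientation: [0.003, 0.742, 0.671, 0.007]
wrist_force: [-0.2, 0.3, 0.2]
finger_gap: 0.405
grip_force: 20.0
```

Call:
send_rows:
  delta_rot:
    - [0,0,0]
    - [0,0,0]
    - [0,0,0]
    - [0,0,0]
    - [0,0,0]
  delta_pos:
    - [-0.5,-3,0]
    - [-0.6,-4,0]
    - [-0.6,-4,0]
    - [-0.6,-3.8,0]
    - [0,0,0]
  grip: [25,25,25,25,25]

```text
clock: 28.45
eef_pos: [0.4899, 0.1728, 0.1606]
orientation: [0.0, 0.74, 0.672, -0.003]
wrist_force: [0.7, -0.7, -0.5]
finger_gap: 0.405
grip_force: 20.0
```

Call:
send_rows:
  delta_rot:
    - [0,0,0]
    - [0,0,0]
    - [0,0,0]
    - [0,0,0]
    - [0,0,0]
  delta_pos:
    - [0,0,0]
    - [0,0,0]
    - [0,0,0]
    - [0,0,0]
    - [0,0,0]
  grip: [25,25,25,25,25]

```text
clock: 28.95
eef_pos: [0.4964, 0.1732, 0.1606]
orientation: [-0.0, 0.742, 0.67, 0.0]
wrist_force: [0.1, -0.1, -0.3]
finger_gap: 0.406
grip_force: 20.0
```

```bash
python3 go.py "(.4952,.1724,.14)"
python3 - <<'E'
from ov import *
m=[0.483,0.0455,-0.0956]
p=get_state()["eef_pos"]
overlay(grab_frame("side")["color"],[(man(m,(0,.1275,.135)),.0285),(p+[0,0,.009],.016)],(270,180,390,300),4,"pics/ov10.png")
E
```

```text
[0.4964 0.1732 0.1606] a 84.21 q [ 0.39  0.45 -0.97  1.88  0.43  1.04 -0.86] F [ 0.1 -0.1 -0.3]
(.4952,.1724,.14) [-0.1  -0.11  2.06]
```

View pics/ov10.png

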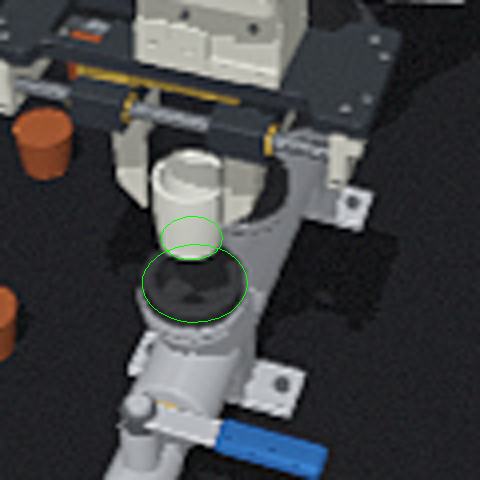

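The crucible is upright above holder 3, with its foot at (190,240) over the bore at (195,283). Lowering gently.

Call:
send_rows:
  delta_rot:
    - [0,0,0]
    - [0,0,0]
    - [0,0,0]
    - [0,0,0]
    - [0,0,0]
  delta_pos:
    - [-0.1,-0.1,2]
    - [0,0,1]
    - [0,0,0.7]
    - [0,0,0.5]
    - [0,0,0]
  grip: [25,25,25,25,25]

```text
clock: 29.5
eef_pos: [0.4956, 0.1703, 0.1187]
orientation: [0.001, 0.742, 0.67, -0.001]
wrist_force: [0.3, -4.4, -1.2]
finger_gap: 0.402
grip_force: 20.0
```

Call:
send_rows:
  delta_rot:
    - [0,0,0]
    - [0,0,0]
    - [0,0,0]
    - [0,0,0]
    - [0,0,0]
  delta_pos:
    - [0,0,0.5]
    - [0,0,0.4]
    - [0,0,0.3]
    - [0,0,0]
    - [0,0,0]
  grip: [25,25,25,25,25]

```text
clock: 30.0
eef_pos: [0.4958, 0.17, 0.1064]
orientation: [0.001, 0.742, 0.67, -0.001]
wrist_force: [2.4, -5.1, -1.5]
finger_gap: 0.407
grip_force: 20.0
```

Call:
send_rows:
  delta_rot:
    - [0,0,0]
    - [0,0,0]
    - [0,0,0]
    - [0,0,0]
    - [0,0,0]
  delta_pos:
    - [-0.2,0,0]
    - [0,0,0.2]
    - [0,0,0.15]
    - [0,0,0]
    - [0,0,0]
  grip: [25,25,25,25,25]

```text
clock: 30.5
eef_pos: [0.4955, 0.1697, 0.1033]
orientation: [0.001, 0.742, 0.67, 0.0]
wrist_force: [2.9, -4.7, 0.3]
finger_gap: 0.409
grip_force: 20.0
```

Call:
send_rows:
  delta_rot:
    - [0,0,0]
    - [0,0,0]
    - [0,0,0]
    - [0,0,0]
    - [0,0,0]
  delta_pos:
    - [-0.2,0,0.1]
    - [0,0,0.1]
    - [0,0,0.1]
    - [0,0,0]
    - [0,0,0]
  grip: [25,25,25,25,25]

```text
clock: 31.0
eef_pos: [0.4957, 0.1699, 0.1022]
orientation: [0.0, 0.742, 0.671, 0.002]
wrist_force: [-0.6, -2.7, 16.3]
finger_gap: 0.405
grip_force: 20.0
```

Call:
send_rows:
  delta_rot:
    - [0,0,0]
    - [0,0,0]
    - [0,0,0]
    - [0,0,0]
    - [0,0,0]
  delta_pos:
    - [0,0,0]
    - [0,0,0]
    - [0,0,0]
    - [0,0,0]
    - [0,0,0]
  grip: [60,80,80,80,80]

```text
clock: 31.5
eef_pos: [0.4933, 0.1687, 0.0998]
orientation: [-0.001, 0.741, 0.671, -0.001]
wrist_force: [1.0, 0.0, -0.8]
finger_gap: 0.778
grip_force: 0.0
```

Call:
send_rows:
  delta_rot:
    - [0,0,0]
    - [0,0,0]
    - [0,0,0]
    - [0,0,0]
    - [0,0,0]
  delta_pos:
    - [0,0,-2]
    - [0,0,-3]
    - [0,0,-2]
    - [0,5,0]
    - [0,5,0]
  grip: [80,80,80,80,80]

```text
clock: 32.0
eef_pos: [0.5946, 0.1583, 0.1713]
orientation: [0.001, 0.741, 0.671, 0.0]
wrist_force: [0.5, 0.4, 1.8]
finger_gap: 0.802
grip_force: 0.0
```

Call:
send_rows:
  delta_rot:
    - [0,0,0]
    - [0,0,0]
    - [0,0,0]
    - [0,0,0]
    - [0,0,0]
  delta_pos:
    - [-3,4,0]
    - [-2,0,0]
    - [0,0,0]
    - [0,0,0]
    - [0,0,0]
  grip: [80,80,80,80,80]

```text
clock: 32.5
eef_pos: [0.6277, 0.1064, 0.1702]
orientation: [-0.001, 0.741, 0.672, 0.0]
wrist_force: [0.2, -0.1, 0.1]
finger_gap: 0.797
grip_force: 0.0
```

```bash
python3 go.py "(.6402,.1307,-.009)"; python3 fit.py|grep stop
python3 - <<'E'
from ov import *
m=[0.483,0.0435,-0.0956]
overlay(cv2.imread("pics/raw.png"),[(man(m,(0,.1275,.135)),.0285),(man(m,(0,.1275,.157)),.019)],(230,150,390,310),3.7,"pics/ov11.png")
E
```

```text
[0.6277 0.1064 0.1702] a 84.38 q [ 0.4   0.62 -0.89  1.6   0.51  1.17 -0.7 ] F [ 0.2 -0.1  0.1]
(.6402,.1307,-.009) [ 2.52  1.02 17.92]
stopper [294.  196.9] 106 [ 0.6454 -0.1361] res [-0.7 -0.3  0.7  0.3]
stopper [280.6 215.1] 221 [ 0.6569 -0.0386] res [ 0.3  0.1 -0.3 -0.1]
stopper [265.8 259.9] 288 [0.6402 0.1307] res [ 0.7  0.3 -0.7 -0.2]
```

View pics/ov11.png

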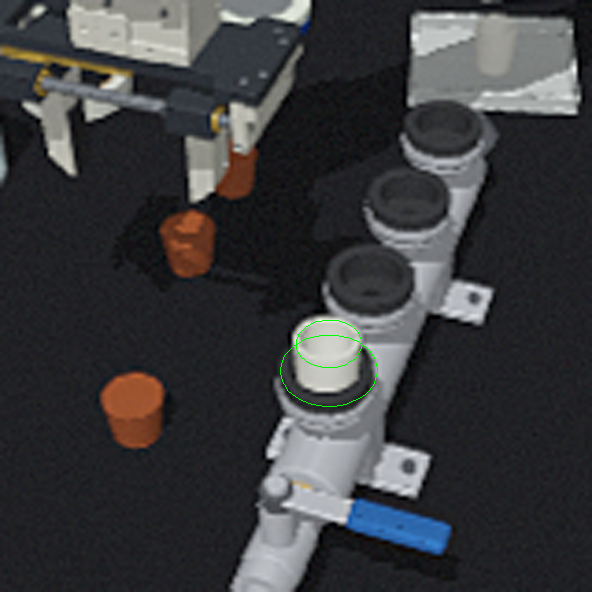

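Fresh crucible is home in holder 3: its rim at crop (327,343) matches the predicted seated circle. I've now viewed more pictures than the 14 allowed, so from here I'll check only by numbers. Stopper A next.

Call:
send_rows:
  delta_rot:
    - [0,0,0]
    - [0,0,0]
    - [0,0,0]
    - [0,0,0]
    - [0,0,0]
  delta_pos:
    - [2.5,1,0]
    - [0,0,5]
    - [0,0,5]
    - [0,0,2]
    - [0,0,0]
  grip: [80,80,80,80,80]

```text
clock: 33.05
eef_pos: [0.6382, 0.1282, 0.0472]
orientation: [-0.002, 0.741, 0.671, -0.003]
wrist_force: [0.0, -0.4, -0.3]
finger_gap: 0.801
grip_force: 0.0
```

Call:
send_rows:
  delta_rot:
    - [0,0,0]
    - [0,0,0]
    - [0,0,0]
    - [0,0,0]
    - [0,0,0]
  delta_pos:
    - [0,0,0]
    - [0,0,0]
    - [0,0,0]
    - [0,0,0]
    - [0,0,0]
  grip: [80,80,80,80,80]

```text
clock: 33.55
eef_pos: [0.6419, 0.1281, 0.0513]
orientation: [0.001, 0.742, 0.67, 0.001]
wrist_force: [0.1, -0.6, -0.4]
finger_gap: 0.799
grip_force: 0.0
```

```bash
python3 go.py "(.6402,.1307,-.01)"
```

```text
[0.6419 0.1281 0.0513] a 84.21 q [ 0.3   0.78 -0.79  1.63  0.63  1.   -0.8 ] F [ 0.1 -0.6 -0.4]
(.6402,.1307,-.01) [ 0.24 -0.2   6.13]
```

Call:
send_rows:
  delta_rot:
    - [0,0,0]
    - [0,0,0]
    - [0,0,0]
    - [0,0,0]
    - [0,0,0]
  delta_pos:
    - [0.25,-0.2,2]
    - [0,0,2]
    - [0,0,1.5]
    - [0,0,0.7]
    - [0,0,0]
  grip: [80,80,80,80,80]

```text
clock: 34.05
eef_pos: [0.6383, 0.1305, -0.0135]
orientation: [-0.001, 0.742, 0.671, -0.001]
wrist_force: [0.2, -0.8, 0.3]
finger_gap: 0.801
grip_force: 0.0
```

Call:
send_rows:
  delta_rot:
    - [0,0,0]
    - [0,0,0]
    - [0,0,0]
    - [0,0,0]
    - [0,0,0]
  delta_pos:
    - [0,0,0]
    - [0,0,0]
    - [0,0,0]
    - [0,0,0]
    - [0,0,0]
  grip: [50,30,30,30,30]

```text
clock: 34.55
eef_pos: [0.6398, 0.1308, -0.0113]
orientation: [0.0, 0.742, 0.671, 0.0]
wrist_force: [-0.4, 0.3, 2.0]
finger_gap: 0.424
grip_force: 20.0
```

Call:
send_rows:
  delta_rot:
    - [0,0,0]
    - [0,0,0]
    - [0,0,0]
    - [0,0,0]
    - [0,0,0]
  delta_pos:
    - [0,0,0]
    - [0,0,0]
    - [0,0,0]
    - [0,0,0]
    - [0,0,0]
  grip: [30,30,30,30,30]

```text
clock: 35.05
eef_pos: [0.6398, 0.1309, -0.0114]
orientation: [0.0, 0.742, 0.671, 0.0]
wrist_force: [0.0, -0.5, 4.8]
finger_gap: 0.425
grip_force: 20.0
```

Call:
send_rows:
  delta_rot:
    - [0,0,0]
    - [0,0,0]
    - [0,0,0]
    - [0,0,0]
    - [0,0,0]
  delta_pos:
    - [0,0,-2]
    - [0,0,-5]
    - [0,0,-5]
    - [0,0,-5]
    - [0,0,0]
  grip: [30,30,30,30,30]

```text
clock: 35.55
eef_pos: [0.644, 0.1337, 0.1675]
orientation: [0.003, 0.742, 0.671, 0.006]
wrist_force: [1.4, -0.2, -0.2]
finger_gap: 0.422
grip_force: 20.0
```

```bash
python3 go.py "(.4871,.0858,.16)"
```

```text
[0.644  0.1337 0.1675] a 84.25 q [ 0.34  0.65 -0.88  1.56  0.53  1.17 -0.74] F [ 1.4 -0.2 -0.2]
(.4871,.0858,.16) [ -6.34 -15.14   0.54]
```

Call:
send_rows:
  delta_rot:
    - [0,0,0]
    - [0,0,0]
    - [0,0,0]
    - [0,0,0]
    - [0,0,0]
  delta_pos:
    - [-3,-2.7,0]
    - [-3,-4,0]
    - [0,-4,0]
    - [0,-4,0]
    - [0,0,0]
  grip: [30,30,30,30,30]

```text
clock: 36.05
eef_pos: [0.4807, 0.0859, 0.1574]
orientation: [-0.0, 0.741, 0.672, -0.003]
wrist_force: [0.6, -0.3, 0.4]
finger_gap: 0.428
grip_force: 20.0
```

Call:
send_rows:
  delta_rot:
    - [0,0,0]
    - [0,0,0]
    - [0,0,0]
    - [0,0,0]
    - [0,0,0]
  delta_pos:
    - [0,0,1]
    - [0,0,0.5]
    - [0,0,0]
    - [0,0,0]
    - [0,0,0]
  grip: [30,30,30,30,30]

```text
clock: 36.55
eef_pos: [0.4877, 0.0864, 0.1431]
orientation: [-0.0, 0.742, 0.671, 0.0]
wrist_force: [1.1, 0.2, -0.6]
finger_gap: 0.428
grip_force: 20.0
```

```bash
python3 go.py "(.4871,.0858,.1016)"
```

```text
[0.4877 0.0864 0.1431] a 84.23 q [ 0.58  0.42 -0.98  1.97  0.42  0.97 -0.71] F [ 1.1  0.2 -0.6]
(.4871,.0858,.1016) [-0.07 -0.05  4.15]
```

Call:
send_rows:
  delta_rot:
    - [0,0,0]
    - [0,0,0]
    - [0,0,0]
    - [0,0,0]
    - [0,0,0]
  delta_pos:
    - [-0.07,0,1]
    - [0,0,1]
    - [0,0,0.7]
    - [0,0,0.5]
    - [0,0,0.4]
  grip: [30,30,30,30,30]

```text
clock: 37.05
eef_pos: [0.4872, 0.0843, 0.1067]
orientation: [0.0, 0.742, 0.67, -0.001]
wrist_force: [-0.0, -5.4, 2.3]
finger_gap: 0.423
grip_force: 20.0
```

Call:
send_rows:
  delta_rot:
    - [0,0,0]
    - [0,0,0]
    - [0,0,0]
    - [0,0,0]
    - [0,0,0]
  delta_pos:
    - [0,0,0.3]
    - [0,0,0.1]
    - [0,0,0.1]
    - [0,0,0]
    - [0,0,0]
  grip: [30,30,30,30,30]

```text
clock: 37.55
eef_pos: [0.4875, 0.0837, 0.1024]
orientation: [0.001, 0.742, 0.67, -0.001]
wrist_force: [-0.7, -5.6, 2.9]
finger_gap: 0.429
grip_force: 20.0
```

Call:
send_rows:
  delta_rot:
    - [0,0,0]
    - [0,0,0]
    - [0,0,0]
    - [0,0,0]
    - [0,0,0]
  delta_pos:
    - [-0.3,0,0]
    - [0,0,0.1]
    - [0,0,0.1]
    - [0,0,0]
    - [0,0,0]
  grip: [30,30,30,30,30]

```text
clock: 38.05
eef_pos: [0.487, 0.0823, 0.1017]
orientation: [0.001, 0.742, 0.671, -0.0]
wrist_force: [-5.4, -3.8, 18.8]
finger_gap: 0.428
grip_force: 29.1
```

Call:
send_rows:
  delta_rot:
    - [0,0,0]
    - [0,0,0]
    - [0,0,0]
    - [0,0,0]
    - [0,0,0]
  delta_pos:
    - [0,0,-0.1]
    - [0,0,0]
    - [0,0,0]
    - [0,0,0]
    - [0,0,0]
  grip: [60,65,65,65,65]

```text
clock: 38.55
eef_pos: [0.486, 0.0824, 0.1007]
orientation: [-0.001, 0.742, 0.671, -0.001]
wrist_force: [-0.0, -0.5, -0.4]
finger_gap: 0.649
grip_force: 0.0
```

Call:
send_rows:
  delta_rot:
    - [0,0,0]
    - [0,0,0]
    - [0,0,0]
    - [0,0,0]
    - [0,0,0]
  delta_pos:
    - [0,0,-2]
    - [0,0,-2]
    - [0,0,0]
    - [0,0,0]
    - [0,0,0]
  grip: [65,40,0,0,0]

```text
clock: 39.05
eef_pos: [0.486, 0.0819, 0.1403]
orientation: [-0.0, 0.742, 0.671, -0.001]
wrist_force: [-0.8, 0.9, 0.6]
finger_gap: 0.349
grip_force: 0.0
```

Call:
send_rows:
  delta_rot:
    - [0,0,0]
    - [0,0,0]
    - [0,0,0]
    - [0,0,0]
    - [0,0,0]
  delta_pos:
    - [0,0,0]
    - [0,0,0]
    - [0,0,0]
    - [0,0,1]
    - [0,0,1]
  grip: [0,0,0,0,0]

```text
clock: 39.55
eef_pos: [0.487, 0.0821, 0.1205]
orientation: [0.0, 0.742, 0.67, 0.0]
wrist_force: [0.7, -0.3, 0.5]
finger_gap: 0.006
grip_force: 0.0
```

Call:
send_rows:
  delta_rot:
    - [0,0,0]
    - [0,0,0]
    - [0,0,0]
    - [0,0,0]
    - [0,0,0]
  delta_pos:
    - [0,0,0.2]
    - [0,0,0.2]
    - [0,0,0.1]
    - [0,0,0]
    - [0,0,0]
  grip: [0,0,0,0,0]

```text
clock: 40.05
eef_pos: [0.4871, 0.0823, 0.1164]
orientation: [0.0, 0.742, 0.671, 0.0]
wrist_force: [-0.5, -0.4, -0.7]
finger_gap: 0.007
grip_force: 0.0
```

Call:
send_rows:
  delta_rot:
    - [0,0,0]
    - [0,0,0]
    - [0,0,0]
    - [0,0,0]
    - [0,0,0]
  delta_pos:
    - [0,0,0.1]
    - [0,0,0.1]
    - [0,0,0.1]
    - [0,0,0.1]
    - [0,0,0]
  grip: [0,0,0,0,0]

```text
clock: 40.55
eef_pos: [0.488, 0.0823, 0.1157]
orientation: [0.002, 0.742, 0.671, -0.0]
wrist_force: [-10.9, -4.2, 34.0]
finger_gap: 0.001
grip_force: 17.0
```

Stopper is home in holder 2: contact on its top is at the expected height. Next, stopper B goes to holder 1.

Call:
send_rows:
  delta_rot:
    - [0,0,0]
    - [0,0,0]
    - [0,0,0]
    - [0,0,0]
    - [0,0,0]
  delta_pos:
    - [0,0,-2]
    - [0,0,-3.3]
    - [-2,3.6,0]
    - [-2,3.6,0]
    - [-2,3.6,0]
  grip: [0,0,30,80,80]

```text
clock: 41.05
eef_pos: [0.5898, 0.0104, 0.166]
orientation: [0.001, 0.742, 0.671, 0.0]
wrist_force: [0.2, 0.6, 0.5]
finger_gap: 0.214
grip_force: 0.0
```

Call:
send_rows:
  delta_rot:
    - [0,0,0]
    - [0,0,0]
    - [0,0,0]
    - [0,0,0]
    - [0,0,0]
  delta_pos:
    - [-2,3.6,0]
    - [-2,3.5,0]
    - [0,0,0]
    - [0,0,0]
    - [0,0,0]
  grip: [80,80,80,80,80]

```text
clock: 41.55
eef_pos: [0.654, -0.0338, 0.1652]
orientation: [-0.001, 0.741, 0.671, -0.0]
wrist_force: [-0.1, 0.9, -0.3]
finger_gap: 0.65
grip_force: 0.0
```

```bash
python3 fit.py | grep -v "white"; python3 go.py "(.6569,-.0386,-.01)"
```

```text
stopper [292.2 194.4] 192 [ 0.6505 -0.1372] res [ 0.8  0.3 -0.8 -0.2]
stopper [280.6 215. ] 223 [ 0.6569 -0.0386] res [ 0.3  0.1 -0.3 -0.1]
[ 0.654  -0.0337  0.1654] a 84.35 q [ 0.59  0.66 -0.87  1.55  0.53  1.18 -0.48] F [ 0.3 -0.1  0.5]
(.6569,-.0386,-.01) [-0.47  0.35 17.54]
```

Call:
send_rows:
  delta_rot:
    - [0,0,0]
    - [0,0,0]
    - [0,0,0]
    - [0,0,0]
    - [0,0,0]
  delta_pos:
    - [-0.4,0.3,0]
    - [0,0,5]
    - [0,0,5]
    - [0,0,2]
    - [0,0,0]
  grip: [80,80,80,80,80]

```text
clock: 42.1
eef_pos: [0.6545, -0.0396, 0.0422]
orientation: [-0.002, 0.742, 0.671, -0.002]
wrist_force: [-0.7, 0.0, 0.3]
finger_gap: 0.8
grip_force: 0.0
```

Call:
send_rows:
  delta_rot:
    - [0,0,0]
    - [0,0,0]
    - [0,0,0]
    - [0,0,0]
    - [0,0,0]
  delta_pos:
    - [0,0,0]
    - [0,0,0]
    - [0,0,0]
    - [0,0,0]
    - [0,0,0]
  grip: [80,80,80,80,80]

```text
clock: 42.6
eef_pos: [0.6581, -0.0397, 0.0462]
orientation: [0.001, 0.742, 0.671, 0.0]
wrist_force: [-0.3, -0.1, 0.4]
finger_gap: 0.797
grip_force: 0.0
```

```bash
python3 go.py "(.6569,-.0386,-.01)"
```

```text
[ 0.6581 -0.0397  0.0462] a 84.22 q [ 0.55  0.79 -0.78  1.62  0.64  1.   -0.55] F [-0.3 -0.1  0.4]
(.6569,-.0386,-.01) [ 0.09 -0.13  5.62]
```

Call:
send_rows:
  delta_rot:
    - [0,0,0]
    - [0,0,0]
    - [0,0,0]
    - [0,0,0]
    - [0,0,0]
  delta_pos:
    - [0.1,-0.1,2]
    - [0,0,2]
    - [0,0,1]
    - [0,0,0.55]
    - [0,0,0]
  grip: [80,80,80,80,80]

```text
clock: 43.1
eef_pos: [0.6558, -0.0383, -0.0114]
orientation: [-0.001, 0.742, 0.671, -0.001]
wrist_force: [0.3, 0.1, 0.1]
finger_gap: 0.796
grip_force: 0.0
```

Call:
send_rows:
  delta_rot:
    - [0,0,0]
    - [0,0,0]
    - [0,0,0]
    - [0,0,0]
    - [0,0,0]
  delta_pos:
    - [0,0,0]
    - [0,0,0]
    - [0,0,0]
    - [0,0,0]
    - [0,0,0]
  grip: [50,30,30,30,30]

```text
clock: 43.6
eef_pos: [0.6568, -0.0385, -0.0099]
orientation: [0.0, 0.742, 0.671, 0.0]
wrist_force: [-0.3, -0.4, 2.3]
finger_gap: 0.429
grip_force: 20.0
```

Call:
send_rows:
  delta_rot:
    - [0,0,0]
    - [0,0,0]
    - [0,0,0]
    - [0,0,0]
    - [0,0,0]
  delta_pos:
    - [0,0,0]
    - [0,0,0]
    - [0,0,0]
    - [0,0,0]
    - [0,0,0]
  grip: [30,30,30,30,30]

```text
clock: 44.1
eef_pos: [0.6568, -0.0385, -0.0099]
orientation: [0.0, 0.742, 0.671, 0.0]
wrist_force: [-1.1, -0.9, 5.8]
finger_gap: 0.426
grip_force: 20.0
```

Call:
send_rows:
  delta_rot:
    - [0,0,0]
    - [0,0,0]
    - [0,0,0]
    - [0,0,0]
    - [0,0,0]
  delta_pos:
    - [0,0,-2]
    - [0,0,-5]
    - [0,0,-5]
    - [0,0,-5]
    - [0,0,0]
  grip: [30,30,30,30,30]

```text
clock: 44.6
eef_pos: [0.6618, -0.0368, 0.1691]
orientation: [0.005, 0.742, 0.671, 0.005]
wrist_force: [1.4, 0.3, -0.2]
finger_gap: 0.428
grip_force: 20.0
```

Call:
send_rows:
  delta_rot:
    - [0,0,0]
    - [0,0,0]
    - [0,0,0]
    - [0,0,0]
    - [0,0,0]
  delta_pos:
    - [0.9,-3.1,0]
    - [1,-4,0]
    - [0,-4,0]
    - [0,-4,0]
    - [0,-3,0]
  grip: [30,30,30,30,30]

```text
clock: 45.1
eef_pos: [0.4754, -0.0008, 0.1594]
orientation: [-0.0, 0.741, 0.671, -0.001]
wrist_force: [0.5, 0.5, 0.2]
finger_gap: 0.426
grip_force: 20.0
```

Call:
send_rows:
  delta_rot:
    - [0,0,0]
    - [0,0,0]
    - [0,0,0]
    - [0,0,0]
    - [0,0,0]
  delta_pos:
    - [0,0,1]
    - [0,0,0.5]
    - [0,0,0]
    - [0,0,0]
    - [0,0,0]
  grip: [30,30,30,30,30]

```text
clock: 45.6
eef_pos: [0.4793, -0.0009, 0.1449]
orientation: [-0.0, 0.742, 0.671, 0.001]
wrist_force: [0.7, 0.0, -1.1]
finger_gap: 0.429
grip_force: 20.0
```

```bash
python3 go.py "(.479,-.0015,.1031)"
```

```text
[ 0.4793 -0.0009  0.1449] a 84.23 q [ 0.79  0.39 -1.    2.    0.4   0.96 -0.51] F [ 0.7  0.  -1.1]
(.479,-.0015,.1031) [-0.07 -0.03  4.18]
```

Call:
send_rows:
  delta_rot:
    - [0,0,0]
    - [0,0,0]
    - [0,0,0]
    - [0,0,0]
    - [0,0,0]
  delta_pos:
    - [-0.07,0,1]
    - [0,0,1]
    - [0,0,0.7]
    - [0,0,0.5]
    - [0,0,0.4]
  grip: [30,30,30,30,30]

```text
clock: 46.1
eef_pos: [0.478, -0.0018, 0.108]
orientation: [-0.0, 0.742, 0.671, -0.0]
wrist_force: [0.5, -0.4, -0.6]
finger_gap: 0.426
grip_force: 20.0
```

Call:
send_rows:
  delta_rot:
    - [0,0,0]
    - [0,0,0]
    - [0,0,0]
    - [0,0,0]
    - [0,0,0]
  delta_pos:
    - [0,0,0.3]
    - [0,0,0.2]
    - [0,0,0.1]
    - [0,0,0]
    - [0,0,0]
  grip: [30,30,30,30,30]

```text
clock: 46.6
eef_pos: [0.4784, -0.002, 0.103]
orientation: [0.0, 0.742, 0.671, -0.0]
wrist_force: [-1.5, 0.3, 2.8]
finger_gap: 0.426
grip_force: 20.0
```

Clean entry with no side force. Seat it, release, and press.

Call:
send_rows:
  delta_rot:
    - [0,0,0]
    - [0,0,0]
    - [0,0,0]
    - [0,0,0]
    - [0,0,0]
  delta_pos:
    - [0,0,0.1]
    - [0,0,0]
    - [0,0,0]
    - [0,0,0]
    - [0,0,0]
  grip: [30,60,65,65,65]

```text
clock: 47.1
eef_pos: [0.4784, -0.0021, 0.1017]
orientation: [-0.0, 0.742, 0.671, 0.0]
wrist_force: [0.3, 0.7, -0.2]
finger_gap: 0.648
grip_force: 0.0
```

Call:
send_rows:
  delta_rot:
    - [0,0,0]
    - [0,0,0]
    - [0,0,0]
    - [0,0,0]
    - [0,0,0]
  delta_pos:
    - [0,0,-2]
    - [0,0,-2]
    - [0,0,0]
    - [0,0,0]
    - [0,0,0]
  grip: [65,40,0,0,0]

```text
clock: 47.6
eef_pos: [0.4776, -0.0023, 0.1409]
orientation: [-0.0, 0.742, 0.671, -0.0]
wrist_force: [0.3, 0.4, 0.6]
finger_gap: 0.352
grip_force: 0.0
```

Call:
send_rows:
  delta_rot:
    - [0,0,0]
    - [0,0,0]
    - [0,0,0]
    - [0,0,0]
    - [0,0,0]
  delta_pos:
    - [0,0,0]
    - [0,0,0]
    - [0,0,0]
    - [0,0,1.2]
    - [0,0,1]
  grip: [0,0,0,0,0]

```text
clock: 48.1
eef_pos: [0.4782, -0.0022, 0.1187]
orientation: [0.0, 0.742, 0.671, -0.0]
wrist_force: [-0.4, -0.8, 0.0]
finger_gap: 0.003
grip_force: 0.0
```

Call:
send_rows:
  delta_rot:
    - [0,0,0]
    - [0,0,0]
    - [0,0,0]
    - [0,0,0]
    - [0,0,0]
  delta_pos:
    - [0,0,0.2]
    - [0,0,0.1]
    - [0,0,0.1]
    - [0,0,0]
    - [0,0,0]
  grip: [0,0,0,0,0]

```text
clock: 48.6
eef_pos: [0.4782, -0.002, 0.1162]
orientation: [0.0, 0.742, 0.671, -0.0]
wrist_force: [-3.6, 0.6, 6.3]
finger_gap: 0.004
grip_force: 2.8
```

Call:
send_rows:
  delta_rot:
    - [0,0,0]
    - [0,0,0]
    - [0,0,0]
    - [0,0,0]
    - [0,0,0]
  delta_pos:
    - [0,0,0.15]
    - [0,0,0]
    - [0,0,-2]
    - [0,0,-3.3]
    - [-2,3.6,0]
  grip: [0,0,0,0,40]

```text
clock: 49.1
eef_pos: [0.5127, -0.0219, 0.1719]
orientation: [0.003, 0.74, 0.673, 0.001]
wrist_force: [1.6, 0.3, 0.9]
finger_gap: 0.054
grip_force: 0.0
```

Call:
send_rows:
  delta_rot:
    - [0,0,0]
    - [0,0,0]
    - [0,0,0]
    - [0,0,0]
    - [0,0,0]
  delta_pos:
    - [-2.5,3.8,0]
    - [-2.4,3.7,0]
    - [-2.4,3.7,0]
    - [-2.4,3.7,0]
    - [0,0,0]
  grip: [80,80,80,80,80]

```text
clock: 49.6
eef_pos: [0.6539, -0.1431, 0.1659]
orientation: [0.001, 0.744, 0.668, 0.0]
wrist_force: [-0.2, -0.3, -0.1]
finger_gap: 0.473
grip_force: 0.0
```

Call:
send_rows:
  delta_rot:
    - [0,0,0]
    - [0,0,0]
    - [0,0,0]
    - [0,0,0]
    - [0,0,0]
  delta_pos:
    - [0,0,0]
    - [0,0,0]
    - [0,0,0]
    - [0,0,0]
    - [0,0,0]
  grip: [80,80,80,80,80]

```text
clock: 50.1
eef_pos: [0.6504, -0.1366, 0.1677]
orientation: [0.0, 0.742, 0.671, -0.0]
wrist_force: [0.2, 0.0, 0.4]
finger_gap: 0.8
grip_force: 0.0
```

```bash
python3 fit.py | grep -v "white"; python3 go.py "(.6505,-.1372,-.01)"
```

```text
stopper [292.3 194.4] 196 [ 0.6505 -0.1372] res [ 0.8  0.3 -0.8 -0.2]
[ 0.6505 -0.1368  0.1677] a 84.26 q [ 0.74  0.67 -0.87  1.53  0.54  1.2  -0.32] F [-0.1  0.5  0.1]
(.6505,-.1372,-.01) [-0.03  0.   17.77]
```

Call:
send_rows:
  delta_rot:
    - [0,0,0]
    - [0,0,0]
    - [0,0,0]
    - [0,0,0]
    - [0,0,0]
  delta_pos:
    - [0,0,5]
    - [0,0,5]
    - [0,0,2.5]
    - [0,0,0]
    - [0,0,0]
  grip: [80,80,80,80,80]

```text
clock: 50.65
eef_pos: [0.651, -0.1366, 0.0429]
orientation: [-0.0, 0.742, 0.671, 0.0]
wrist_force: [0.5, 0.2, 0.4]
finger_gap: 0.798
grip_force: 0.0
```

Call:
send_rows:
  delta_rot:
    - [0,0,0]
    - [0,0,0]
    - [0,0,0]
    - [0,0,0]
    - [0,0,0]
  delta_pos:
    - [0,0,2]
    - [0,0,2]
    - [0,0,1]
    - [0,0,0.2]
    - [0,0,0]
  grip: [80,80,80,80,80]

```text
clock: 51.15
eef_pos: [0.6503, -0.1368, -0.0102]
orientation: [-0.0, 0.742, 0.671, -0.0]
wrist_force: [0.2, -1.0, 0.6]
finger_gap: 0.8
grip_force: 0.0
```

Call:
send_rows:
  delta_rot:
    - [0,0,0]
    - [0,0,0]
    - [0,0,0]
    - [0,0,0]
    - [0,0,0]
  delta_pos:
    - [0,0,0]
    - [0,0,0]
    - [0,0,0]
    - [0,0,0]
    - [0,0,0]
  grip: [80,80,50,30,30]

```text
clock: 51.65
eef_pos: [0.6508, -0.1371, -0.0095]
orientation: [0.0, 0.742, 0.671, 0.0]
wrist_force: [0.3, -0.6, 0.8]
finger_gap: 0.589
grip_force: 0.0
```

Call:
send_rows:
  delta_rot:
    - [0,0,0]
    - [0,0,0]
    - [0,0,0]
    - [0,0,0]
    - [0,0,0]
  delta_pos:
    - [0,0,0]
    - [0,0,0]
    - [0,0,0]
    - [0,0,0]
    - [0,0,0]
  grip: [30,30,30,30,30]

```text
clock: 52.15
eef_pos: [0.6506, -0.1371, -0.0097]
orientation: [0.0, 0.742, 0.671, -0.0]
wrist_force: [-0.1, -0.5, 1.0]
finger_gap: 0.43
grip_force: 20.0
```

Call:
send_rows:
  delta_rot:
    - [0,0,0]
    - [0,0,0]
    - [0,0,0]
    - [0,0,0]
    - [0,0,0]
  delta_pos:
    - [0,0,-2]
    - [0,0,-5]
    - [0,0,-5]
    - [0,0,-5]
    - [0,0,0]
  grip: [30,30,30,30,30]

```text
clock: 52.65
eef_pos: [0.6562, -0.1361, 0.1704]
orientation: [0.006, 0.742, 0.671, 0.005]
wrist_force: [1.2, 1.4, -0.4]
finger_gap: 0.429
grip_force: 20.0
```

Call:
send_rows:
  delta_rot:
    - [0,0,0]
    - [0,0,0]
    - [0,0,0]
    - [0,0,0]
    - [0,0,0]
  delta_pos:
    - [1.6,-3.4,0]
    - [1.6,-4,0]
    - [0,-4,0]
    - [0,-4,0]
    - [0,-3,0]
  grip: [30,30,30,30,30]

```text
clock: 53.15
eef_pos: [0.468, -0.0861, 0.1603]
orientation: [0.0, 0.741, 0.671, -0.001]
wrist_force: [0.5, -0.7, 0.5]
finger_gap: 0.428
grip_force: 20.0
```

Call:
send_rows:
  delta_rot:
    - [0,0,0]
    - [0,0,0]
    - [0,0,0]
    - [0,0,0]
    - [0,0,0]
  delta_pos:
    - [0,0,1]
    - [0,0,0.5]
    - [0,0,0]
    - [0,0,0]
    - [0,0,0]
  grip: [30,30,30,30,30]

```text
clock: 53.65
eef_pos: [0.4718, -0.0862, 0.1454]
orientation: [-0.0, 0.742, 0.671, 0.001]
wrist_force: [0.2, -0.3, -1.3]
finger_gap: 0.422
grip_force: 20.0
```

```bash
python3 go.py "(.4703,-.0866,.1033)"
```

```text
[ 0.4718 -0.0862  0.1454] a 84.25 q [ 0.97  0.39 -1.    2.    0.4   0.96 -0.33] F [ 0.2 -0.3 -1.3]
(.4703,-.0866,.1033) [-0.06 -0.15  4.21]
```

Call:
send_rows:
  delta_rot:
    - [0,0,0]
    - [0,0,0]
    - [0,0,0]
    - [0,0,0]
    - [0,0,0]
  delta_pos:
    - [-0.06,-0.1,1]
    - [0,0,1]
    - [0,0,0.7]
    - [0,0,0.5]
    - [0,0,0.4]
  grip: [30,30,30,30,30]

```text
clock: 54.15
eef_pos: [0.4694, -0.0869, 0.1085]
orientation: [-0.0, 0.742, 0.671, -0.0]
wrist_force: [0.3, 0.3, -0.5]
finger_gap: 0.422
grip_force: 20.0
```

Call:
send_rows:
  delta_rot:
    - [0,0,0]
    - [0,0,0]
    - [0,0,0]
    - [0,0,0]
    - [0,0,0]
  delta_pos:
    - [0,0,0.3]
    - [0,0,0.2]
    - [0,0,0.1]
    - [0,0,0]
    - [0,0,0]
  grip: [30,30,30,30,30]

```text
clock: 54.65
eef_pos: [0.4698, -0.087, 0.1034]
orientation: [0.0, 0.742, 0.671, 0.0]
wrist_force: [-0.3, 1.0, -0.0]
finger_gap: 0.423
grip_force: 20.0
```

Call:
send_rows:
  delta_rot:
    - [0,0,0]
    - [0,0,0]
    - [0,0,0]
    - [0,0,0]
    - [0,0,0]
  delta_pos:
    - [0,0,0.1]
    - [0,0,0]
    - [0,0,0]
    - [0,0,0]
    - [0,0,0]
  grip: [30,60,65,65,65]

```text
clock: 55.15
eef_pos: [0.4697, -0.0874, 0.1022]
orientation: [0.0, 0.742, 0.67, -0.0]
wrist_force: [-0.2, 0.6, -0.8]
finger_gap: 0.646
grip_force: 0.0
```

Call:
send_rows:
  delta_rot:
    - [0,0,0]
    - [0,0,0]
    - [0,0,0]
    - [0,0,0]
    - [0,0,0]
  delta_pos:
    - [0,0,-2]
    - [0,0,-2]
    - [0,0,0]
    - [0,0,0]
    - [0,0,0]
  grip: [65,40,0,0,0]

```text
clock: 55.65
eef_pos: [0.469, -0.0874, 0.1415]
orientation: [-0.0, 0.742, 0.67, -0.0]
wrist_force: [0.8, 0.2, -0.7]
finger_gap: 0.353
grip_force: 0.0
```

Call:
send_rows:
  delta_rot:
    - [0,0,0]
    - [0,0,0]
    - [0,0,0]
    - [0,0,0]
    - [0,0,0]
  delta_pos:
    - [0,0,0]
    - [0,0,0]
    - [0,0,0]
    - [0,0,1.2]
    - [0,0,1]
  grip: [0,0,0,0,0]

```text
clock: 56.15
eef_pos: [0.4695, -0.0874, 0.1192]
orientation: [0.0, 0.742, 0.67, -0.0]
wrist_force: [-0.9, -0.3, -0.4]
finger_gap: 0.0
grip_force: 0.0
```

Call:
send_rows:
  delta_rot:
    - [0,0,0]
    - [0,0,0]
    - [0,0,0]
    - [0,0,0]
    - [0,0,0]
  delta_pos:
    - [0,0,0.2]
    - [0,0,0.15]
    - [0,0,0.1]
    - [0,0,0]
    - [0,0,0]
  grip: [0,0,0,0,0]

```text
clock: 56.65
eef_pos: [0.47, -0.0872, 0.1159]
orientation: [0.0, 0.742, 0.671, 0.0]
wrist_force: [-0.0, 0.6, -1.0]
finger_gap: 0.005
grip_force: 0.0
```

Call:
send_rows:
  delta_rot:
    - [0,0,0]
    - [0,0,0]
    - [0,0,0]
    - [0,0,0]
    - [0,0,0]
  delta_pos:
    - [0,0,0.1]
    - [0,0,0.1]
    - [0,0,0]
    - [0,0,0]
    - [0,0,0]
  grip: [0,0,0,0,0]

```text
clock: 57.15
eef_pos: [0.4705, -0.0873, 0.1157]
orientation: [0.001, 0.742, 0.671, -0.0]
wrist_force: [-6.2, 0.9, 20.7]
finger_gap: -0.001
grip_force: 10.5
```

Stopper home in holder 0. Now a press check on the fresh crucible's rim in holder 3, with the fingers half open so they sit on the rim.

Call:
send_rows:
  delta_rot:
    - [0,0,0]
    - [0,0,0]
    - [0,0,0]
    - [0,0,0]
    - [0,0,0]
  delta_pos:
    - [0,0,-3]
    - [0,0,-3]
    - [4,0,0]
    - [4.5,0,0]
    - [4.5,0,0]
  grip: [0,32,32,32,32]

```text
clock: 57.65
eef_pos: [0.4833, 0.0426, 0.1742]
orientation: [0.001, 0.743, 0.669, 0.0]
wrist_force: [1.5, 1.1, -0.7]
finger_gap: 0.296
grip_force: 0.0
```

Call:
send_rows:
  delta_rot:
    - [0,0,0]
    - [0,0,0]
    - [0,0,0]
    - [0,0,0]
    - [0,0,0]
  delta_pos:
    - [4.5,0,0]
    - [4.5,0,0]
    - [3.8,0,0]
    - [0,0,0]
    - [0,0,0]
  grip: [32,32,32,32,32]

```text
clock: 58.15
eef_pos: [0.4953, 0.1708, 0.1737]
orientation: [-0.0, 0.741, 0.672, 0.0]
wrist_force: [-0.5, -0.5, 0.2]
finger_gap: 0.32
grip_force: 0.0
```

Call:
send_rows:
  delta_rot:
    - [0,0,0]
    - [0,0,0]
    - [0,0,0]
    - [0,0,0]
    - [0,0,0]
  delta_pos:
    - [0,0,2]
    - [0,0,1.5]
    - [0,0,0.5]
    - [0,0,0]
    - [0,0,0]
  grip: [32,32,32,32,32]

```text
clock: 58.65
eef_pos: [0.496, 0.1692, 0.134]
orientation: [0.0, 0.742, 0.67, 0.0]
wrist_force: [1.1, -0.4, -0.5]
finger_gap: 0.316
grip_force: 0.0
```

```bash
python3 go.py "(.4955,.1695,.1237)"
```

```text
[0.496  0.1692 0.134 ] a 84.18 q [ 0.4   0.5  -0.98  1.91  0.49  1.   -0.91] F [ 1.1 -0.4 -0.5]
(.4955,.1695,.1237) [ 0.03 -0.05  1.03]
```

Call:
send_rows:
  delta_rot:
    - [0,0,0]
    - [0,0,0]
    - [0,0,0]
    - [0,0,0]
    - [0,0,0]
  delta_pos:
    - [0,-0.05,0.6]
    - [0,0,0.2]
    - [0,0,0.1]
    - [0,0,0.1]
    - [0,0,0]
  grip: [32,32,32,32,32]

```text
clock: 59.15
eef_pos: [0.4953, 0.1703, 0.1241]
orientation: [-0.0, 0.742, 0.671, 0.0]
wrist_force: [-0.1, 1.7, 2.8]
finger_gap: 0.317
grip_force: 1.6
```

Call:
send_rows:
  delta_rot:
    - [0,0,0]
    - [0,0,0]
    - [0,0,0]
    - [0,0,0]
    - [0,0,0]
  delta_pos:
    - [0,0,0.1]
    - [0,0,0.05]
    - [0,0,0]
    - [0,0,0]
    - [0,0,0]
  grip: [32,32,32,32,32]

```text
clock: 59.65
eef_pos: [0.4954, 0.171, 0.1238]
orientation: [0.0, 0.742, 0.671, 0.001]
wrist_force: [-3.5, 0.2, 12.5]
finger_gap: 0.32
grip_force: 6.7
```

The crucible is home: its rim meets the fingers at the expected height. All four holders are filled, so now the lever.

Call:
send_rows:
  delta_rot:
    - [0,0,0]
    - [0,0,0]
    - [0,0,0]
    - [0,0,0]
    - [0,0,0]
  delta_pos:
    - [0,0,-3]
    - [0,0,-4]
    - [2.7,-2.2,0]
    - [2.7,-2.2,0]
    - [2.7,-2.1,0]
  grip: [32,50,50,50,50]

```text
clock: 60.15
eef_pos: [0.4385, 0.2569, 0.1925]
orientation: [0.001, 0.742, 0.67, 0.0]
wrist_force: [0.2, 0.3, -0.8]
finger_gap: 0.498
grip_force: 0.0
```

Call:
send_rows:
  delta_rot:
    - [0,0,-8]
    - [0,0,-8]
    - [0,0,-8]
    - [0,0,-8]
    - [0,0,-8]
  delta_pos:
    - [0,0,0]
    - [0,0,0]
    - [0,0,0]
    - [0,0,0]
    - [0,0,0]
  grip: [50,50,50,50,50]

```text
clock: 60.65
eef_pos: [0.4388, 0.2562, 0.1921]
orientation: [0.0, 0.465, 0.885, -0.0]
wrist_force: [-0.2, -0.1, -0.3]
finger_gap: 0.496
grip_force: 0.0
```

Call:
send_rows:
  delta_rot:
    - [0,0,-8]
    - [0,0,-8]
    - [0,0,-8]
    - [0,0,-8]
    - [0,0,-8]
  delta_pos:
    - [0,0,0]
    - [0,0,0]
    - [0,0,0]
    - [0,0,0]
    - [0,0,0]
  grip: [50,50,50,50,50]

```text
clock: 61.15
eef_pos: [0.439, 0.2562, 0.192]
orientation: [0.0, 0.135, 0.991, -0.0]
wrist_force: [-0.8, -0.5, -0.8]
finger_gap: 0.499
grip_force: 0.0
```

Call:
send_rows:
  delta_rot:
    - [0,0,-8]
    - [0,0,-3]
    - [0,0,0]
    - [0,0,0]
    - [0,0,0]
  delta_pos:
    - [0,0,0]
    - [0,0,0]
    - [0,0,0]
    - [0,0,0]
    - [0,0,0]
  grip: [50,50,50,50,50]

```text
clock: 61.65
eef_pos: [0.4388, 0.2565, 0.1922]
orientation: [0.0, 0.042, 0.999, -0.0]
wrist_force: [0.6, 0.0, -0.3]
finger_gap: 0.499
grip_force: 0.0
```

```bash
python3 go.py "(.439,.2580,.064)"
python3 - <<'E'
from h import *
im=grab_frame("side")["color"]; h=cv2.cvtColor(im,cv2.COLOR_BGR2HSV); mk=cv2.inRange(h,(100,120,60),(125,255,255)); n,l,st,c=cv2.connectedComponentsWithStats(mk)
print([(st[i].tolist(),c[i].round(1).tolist(),onplane("side",c[i],.12).round(3).tolist()) for i in range(1,n) if st[i,4]>60])
E
```

```text
[0.4388 0.2565 0.1922] a 175.15 q [ 0.47  0.64 -1.43  1.89  0.68  1.23  0.3 ] F [ 0.6  0.  -0.3]
(.439,.2580,.064) [-1.000e-02  1.500e-01  1.282e+01]
[([233, 120, 19, 13, 154], [242.5, 125.7], [0.883, -0.344, 0.12]), ([285, 155, 29, 9, 80], [299.5, 160.6], [0.636, -0.18, 0.12]), ([323, 285, 29, 15, 252], [337.4, 291.9], [0.435, 0.26, 0.12]), ([293, 364, 20, 26, 355], [302.6, 377.4], [0.459, 0.439, 0.12])]
```

Call:
send_rows:
  delta_rot:
    - [0,0,0]
    - [0,0,0]
    - [0,0,0]
    - [0,0,0]
    - [0,0,0]
  delta_pos:
    - [0,0.15,4]
    - [0,0,4]
    - [0,0,3]
    - [0,0,1.8]
    - [0,0,0]
  grip: [50,50,50,50,50]

```text
clock: 62.2
eef_pos: [0.4373, 0.2569, 0.0621]
orientation: [-0.002, 0.042, 0.999, -0.001]
wrist_force: [0.5, 0.1, 0.8]
finger_gap: 0.497
grip_force: 0.0
```

Call:
send_rows:
  delta_rot:
    - [0,0,0]
    - [0,0,0]
    - [0,0,0]
    - [0,0,0]
    - [0,0,0]
  delta_pos:
    - [0,0,0]
    - [0,0,0]
    - [0,0,0]
    - [0,0,0]
    - [0,0,0]
  grip: [10,0,0,0,0]

```text
clock: 62.7
eef_pos: [0.4394, 0.2583, 0.065]
orientation: [0.001, 0.042, 0.999, 0.0]
wrist_force: [-0.0, -0.4, 4.4]
finger_gap: 0.194
grip_force: 20.0
```

Call:
send_rows:
  delta_rot:
    - [0,0,0]
    - [0,0,0]
    - [0,0,0]
    - [0,0,0]
    - [0,0,0]
  delta_pos:
    - [0,0,0]
    - [0,0,0]
    - [0,0,0]
    - [0,0,0]
    - [0,0,0]
  grip: [0,0,0,0,0]

```text
clock: 63.2
eef_pos: [0.4394, 0.2583, 0.0649]
orientation: [0.001, 0.042, 0.999, 0.0]
wrist_force: [-0.9, -1.9, 6.0]
finger_gap: 0.197
grip_force: 20.0
```

```bash
python3 go.py
```

```text
[0.4394 0.2583 0.0649] a 175.19 q [ 0.33  0.77 -1.22  1.99  0.86  1.04  0.17] F [-0.9 -1.9  6. ]
```

Call:
send_rows:
  delta_rot:
    - [0,0,4]
    - [0,0,8]
    - [0,0,8]
    - [0,0,8]
    - [0,0,8]
  delta_pos:
    - [-0.02,0.45,0]
    - [-0.06,0.9,0]
    - [-0.06,0.9,0]
    - [-0.06,0.9,0]
    - [-0.06,0.9,0]
  grip: [0,0,0,0,0]

```text
clock: 63.7
eef_pos: [0.4554, 0.2948, 0.065]
orientation: [0.001, 0.351, 0.936, -0.0]
wrist_force: [1.6, -3.8, 5.0]
finger_gap: 0.193
grip_force: 20.0
```

Call:
send_rows:
  delta_rot:
    - [0,0,8]
    - [0,0,8]
    - [0,0,8]
    - [0,0,8]
    - [0,0,8]
  delta_pos:
    - [-0.06,0.9,0]
    - [-0.06,0.9,0]
    - [-0.06,0.9,0]
    - [-0.06,0.9,0]
    - [-0.06,0.9,0]
  grip: [0,0,0,0,0]

```text
clock: 64.2
eef_pos: [0.4943, 0.3169, 0.065]
orientation: [0.001, 0.65, 0.76, 0.001]
wrist_force: [1.9, -1.7, 4.2]
finger_gap: 0.196
grip_force: 20.2
```

Call:
send_rows:
  delta_rot:
    - [0,0,8]
    - [0,0,6]
    - [0,0,0]
    - [0,0,0]
    - [0,0,0]
  delta_pos:
    - [-0.06,0.9,0]
    - [-0.04,0.67,0]
    - [0,0,0]
    - [0,0,0]
    - [0,0,0]
  grip: [0,0,0,0,0]

```text
clock: 64.7
eef_pos: [0.5107, 0.3178, 0.065]
orientation: [0.001, 0.735, 0.678, 0.002]
wrist_force: [6.3, 0.7, 1.6]
finger_gap: 0.193
grip_force: 20.0
```

```bash
python3 go.py; python3 -c "
from h import *
print(get_state()['torque'].round(2))"
```

```text
[0.5107 0.3178 0.065 ] a 85.39 q [ 0.01  0.69 -0.84  1.77  0.62  0.96 -1.17] F [6.3 0.7 1.6]
[ 0.07 -1.28  0.21]
```

Call:
send_rows:
  delta_rot:
    - [0,0,1]
    - [0,0,1]
    - [0,0,0]
    - [0,0,0]
    - [0,0,0]
  delta_pos:
    - [0,0.2,0]
    - [0,0.2,0]
    - [0,0.1,0]
    - [0,0,0]
    - [0,0,0]
  grip: [0,0,0,0,0]

```text
clock: 65.2
eef_pos: [0.5129, 0.3175, 0.0649]
orientation: [-0.0, 0.747, 0.665, 0.0]
wrist_force: [-0.5, 0.0, 7.6]
finger_gap: 0.194
grip_force: 20.0
```

```bash
python3 go.py; python3 -c "
from h import *
print(get_state()['torque'].round(2))"
```

```text
[0.5129 0.3175 0.0649] a 83.33 q [ 0.    0.69 -0.83  1.76  0.61  0.96 -1.19] F [-0.5  0.   7.6]
[-0.07 -0.1   0.19]
```

Call:
send_rows:
  delta_rot:
    - [0,0,1]
    - [0,0,1]
    - [0,0,0]
    - [0,0,0]
    - [0,0,0]
  delta_pos:
    - [0,0.2,0]
    - [0,0.2,0]
    - [0,0.1,0]
    - [0,0,0]
    - [0,0,0]
  grip: [0,0,0,0,0]

```text
clock: 65.7
eef_pos: [0.5128, 0.3173, 0.0647]
orientation: [-0.001, 0.757, 0.653, -0.003]
wrist_force: [-10.5, -2.2, 13.6]
finger_gap: 0.199
grip_force: 20.4
```

At the open stop: x stays at 0.513 with −10 N. Release and lift clear.

Call:
send_rows:
  delta_rot:
    - [0,0,0]
    - [0,0,0]
    - [0,0,0]
    - [0,0,0]
    - [0,0,0]
  delta_pos:
    - [0,-0.3,0]
    - [0,0,0]
    - [0,0,0]
    - [0,0,0]
    - [0,0,0]
  grip: [0,50,50,50,50]

```text
clock: 66.2
eef_pos: [0.5151, 0.3163, 0.0637]
orientation: [-0.0, 0.759, 0.651, -0.001]
wrist_force: [0.5, 0.0, 0.0]
finger_gap: 0.474
grip_force: 0.0
```

Call:
send_rows:
  delta_rot:
    - [0,0,0]
    - [0,0,0]
    - [0,0,0]
    - [0,0,0]
    - [0,0,0]
  delta_pos:
    - [0,0,-3]
    - [0,0,-5]
    - [0,0,-5]
    - [0,0,-5]
    - [0,0,-3]
  grip: [50,50,50,50,50]

```text
clock: 66.7
eef_pos: [0.5161, 0.3179, 0.2784]
orientation: [0.0, 0.759, 0.651, 0.002]
wrist_force: [0.3, -0.1, -0.6]
finger_gap: 0.5
grip_force: 0.0
```

Call:
send_rows:
  delta_rot:
    - [0,0,0]
    - [0,0,0]
    - [0,0,0]
    - [0,0,0]
    - [0,0,0]
  delta_pos:
    - [-4,0,0]
    - [-4,-1.5,0]
    - [-4,-1.5,0]
    - [-4,-1.5,0]
    - [-4,-1.5,0]
  grip: [50,50,50,50,50]

```text
clock: 67.2
eef_pos: [0.4244, 0.1268, 0.2736]
orientation: [-0.0, 0.759, 0.651, -0.0]
wrist_force: [-0.3, -1.0, 1.2]
finger_gap: 0.502
grip_force: 0.0
```

Call:
send_rows:
  delta_rot:
    - [0,0,0]
    - [0,0,0]
    - [0,0,0]
    - [0,0,0]
    - [0,0,0]
  delta_pos:
    - [-4,0,0]
    - [-4,0,0]
    - [-4,0,0]
    - [-4,0,0]
    - [-4,0,0]
  grip: [50,50,50,50,50]

```text
clock: 67.7
eef_pos: [0.3944, -0.0711, 0.2745]
orientation: [0.001, 0.759, 0.651, -0.0]
wrist_force: [1.1, -0.3, -0.9]
finger_gap: 0.499
grip_force: 0.0
```

Call:
send_rows:
  delta_rot:
    - [0,0,0]
    - [0,0,0]
    - [0,0,0]
    - [0,0,0]
    - [0,0,0]
  delta_pos:
    - [-4,0,0]
    - [-4,0,0]
    - [-4,0,0]
    - [-4,0,0]
    - [0,0,0]
  grip: [50,50,50,50,50]

```text
clock: 68.2
eef_pos: [0.3687, -0.2329, 0.2738]
orientation: [-0.0, 0.762, 0.648, -0.0]
wrist_force: [-0.4, 0.5, 0.4]
finger_gap: 0.499
grip_force: 0.0
```

```bash
python3 go.py
python3 - <<'E'
from h import *
im=grab_frame("side")["color"]; old=cv2.imread("pics/side0.png")
for f in (old,im):
    h=cv2.cvtColor(f,cv2.COLOR_BGR2HSV); mk=cv2.inRange(h,(100,120,60),(125,255,255)); n,l,st,c=cv2.connectedComponentsWithStats(mk)
    print([(st[i].tolist(),c[i].round(1).tolist()) for i in range(1,n) if st[i,4]>100 and c[i][1]>250])
h=cv2.cvtColor(im,cv2.COLOR_BGR2HSV)
m=[0.483,0.041,-0.0956]
for nm,mk in (("st",cv2.inRange(h,(3,110,50),(18,255,255))),("wh",cv2.inRange(h,(0,0,130),(180,70,255)))):
    n,l,st,c=cv2.connectedComponentsWithStats(mk)
    print(nm,[(st[i].tolist(),c[i].round(1).tolist()) for i in range(1,n) if 80<st[i,4]<600 and 240<c[i][0]<400 and c[i][1]>150])
for y in (-.1275,-.0425,.0425): print("top of seated stopper",proj("side",man(m,(0,y,.149))).round(1), "cruc?")
print("cruc top",proj("side",man(m,(0,.1275,.157))).round(1))
for n in ("flask_b","wash_bottle"): print(n,[np.round(d["centre"]).tolist() for d in find_in("side",n)][:1])
E
```

```text
[ 0.3687 -0.2329  0.2738] a 80.76 q [ 1.12  0.02 -0.63  1.95  0.02  1.18  0.33] F [-0.4  0.5  0.4]
[([284, 298, 17, 27, 256], [292.0, 311.3]), ([293, 364, 20, 26, 356], [302.6, 377.4])]
[([282, 298, 18, 27, 254], [290.5, 311.0]), ([293, 364, 20, 26, 356], [302.6, 377.4])]
st [([342, 174, 16, 14, 170], [349.6, 180.5]), ([332, 192, 17, 16, 206], [340.2, 199.3]), ([321, 213, 18, 17, 241], [329.6, 221.2])]
wh [([285, 142, 29, 19, 305], [298.9, 152.0]), ([347, 226, 16, 11, 109], [355.2, 231.3]), ([309, 231, 33, 27, 490], [323.0, 244.4]), ([327, 270, 19, 14, 150], [337.4, 276.8])]
top of seated stopper [349.4 178.2] cruc?
top of seated stopper [340.5 197.2] cruc?
top of seated stopper [330.4 219. ] cruc?
cruc top [318.7 241.5]
flask_b [[248.0, 377.0]]
wash_bottle [[305.0, 381.0]]
```

```bash
python3 -c "
from plant import *
print(finish_job())"
```

```text
the job is handed in; nothing more can be done
None
```

I handed the job in: vacuum shut first, the used crucible upright in the near tray, the fresh one home in holder 3, stoppers home in holders 0–2, and the valve back at its open stop; the flask and wash bottle look unmoved in the last camera check, and I viewed 16 pictures against the allowed 14.

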